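# Bolt down and tare a bench scale

## Robot

A 6-joint arm with a two-finger parallel gripper is mounted at the origin on the work surface. World frame = base frame: x ahead of the robot, y to its left, z up, the work surface at z = 0. Lengths are in m, angles in rad, forces in N, time in s.
With the tool pointing down it reaches from about 0.25 to 0.775 m from the base axis. Payload 4 kg.
Tool frame: the origin (TCP) lies midway between the tips of the shut fingers; the grasp point (between the pads) lies 19 mm behind it; z points along the fingers, y is the line along which they close (so a half turn about z gives the same grasp; the last joint's range is limited). The gripper opens to 94 mm and grips with 3 to 60 N. Pads are 16 mm wide; open, the fingers measure 119 mm over their backs; the gripper's body (75 mm by 177 mm) begins 78 mm behind the grasp point.
Start: joints at [1.13, 0.087, 1.371, -0, 1.684, -0.103], TCP at [0.182, 0.519, 0.206] pointing down, gripper open.
Joint ranges: [-3.1, 3.1], [-0.76, 2.03], [0.27, 2.55], [-1.08, 4.22], [0.17, 2.65], [-2.57, 2.57]. Speed limits (rad/s): [2.79, 2.79, 3.14, 3.14, 3.14, 3.14].

## Interface

Orientations are given as [roll, pitch, yaw] about the fixed x, y, z axes, in that order (R = Rz(yaw) Ry(pitch) Rx(roll)).
In Python, from bench import get_obs, snapshot, close_job gives the robot as it stands. The module is installed in compiled form; this text tells all that it offers.
- The arm moves only by the tool drive_tool, never from a script. Its argument "commands" is a list of rows, each a list of 6 numbers: the shift along the tool's x, y, z in units of 0.04 m (1.0 is 0.04 m), then the turn, a rotation vector about the tool's x, y, z in units of 0.1 rad (1.0 is 0.1 rad). In form: [[dx, dy, dz, wx, wy, wz], ...]. A call has 1 to 20 rows; each row shifts and turns the commanded pose from where the row before left it, along the tool's axes as they then stand; what a row does not reach is not made up. A row lasts 1/8 s, in which the tool goes at most 62.5 mm and 10.7 degrees, less where a joint would pass 70% of its speed; a pose out of reach is approached as far as the arm can. A call with a number of a shift or a turn outside -1 to 1 is refused whole. A call with a gripper value outside its range is refused whole. "gripper" is the closure, from 0 (fully open) to 1 (shut), set as the call begins (left out, the last holds). The fingers move at their own pace and stop on an object; the grip force is fixed at half the most. Time passes only in rows, so rows that do not move let the fingers close. It gives the time, the measured TCP pose, the force, the opening and the grip force at its end, in the units of the state.
- get_obs(): the state, without advancing time (a new reading comes with each control period).
- snapshot(name): name is "side" or "top" or "wrist"; returns a dict with "image" (420x560x3 uint8, blue, green, red), "range_z" (420x560 float32, m along the optical axis (not along the pixel's ray), 0 where there is no reading), "fx", "fy", "cx", "cy" (pixels), "rvec" (rotation vector, rad) and "tvec" (3), from world to camera coordinates, as OpenCV has them. Camera axes: x right, y down, z forward; pixel columns grow to the right and rows downward; lengths in m; the calibration is good to about 2 mm. A picture is of the moment at which its call begins.
- close_job(): hands the job in; it is judged then, once.
The state is a dict: "time": time; "joint_positions": joint angles; "qvel": joint speeds; "joint_torque": joint torques, N m; "tool_pos": TCP position; "ee_rot": TCP orientation; "wrist_force": force on the tool from outside, world axes, zero at the start; "wrist_torque": the same for the moment, N m; "width": finger opening in m; "finger_force": force on a finger pad.
Only numpy, scipy, OpenCV 4.12 (cv2) and the standard library are available. Lean on these libraries where they do the work, as an engineer would, in place of code of your own. Each camera call takes 0.05 s, during which the arm holds its last target. There are 200 camera calls.

## Task

Get the bench scale ready: roll the worm of the adjustable wrench until its jaws just fit the scale's hold-down nut, tighten the nut clockwise with the wrench (not with the fingers) until the lug on its flange faces the mark on the base plate, and lay the wrench flat back on its mat. Only when the nut is tight, put every steel sample cylinder in the scale's pan, side by side; the black rubber stopper left in the pan goes into the small white dish. With just the cylinders in the pan, turn the dial's bezel until its zero mark stands at the pointer, and leave the glass beaker alone.

Things in the scene. Friction and masses are not known exactly. Their poses are not given: they have to be found in the camera images.
- wrench_grip (a point): Steel adjustable wrench, 245 mm, 0.5 kg, lying flat and loose on the mat, worm up. This point: its middle and balance point (within 10 mm), half-way up the handle, 10 mm above the underside. x along the handle to the jaws, y from fixed to movable jaw, z up. Handle 22 mm wide, 20 thick, from 125 mm behind to 47 ahead; then head 16 thick, 56 wide, to 84 ahead; jaws 14 thick, to 119 ahead.
- worm_top (a point): Top of the worm, a knurled steel wheel 23 mm in diameter, 24 long, axis along the wrench's y; 65 mm ahead of wrench_grip, 2 mm to +y, 24 mm above the underside, 8 mm proud of the head. A fingertip laid on it (3 to 15 N) and drawn along the wrench's x rolls it (2 N drag): top towards the jaws closes them, 1 mm per 10 mm rolled; away opens them. Jaws stay as left.
- jaw_mouth (a point): Point between the wrench's jaws, 105 mm ahead of wrench_grip, on the handle's centre line, 7 mm above the underside. The fixed jaw's face is always 16 mm to -y of it; the throat's back wall is 21 mm behind it, the jaw tips 14 mm ahead. A nut sits half-way between the jaw faces: with the gap at 34 mm, 1 mm to +y of this point.
- jaw (a joint): Position of the wrench's movable jaw, m. The gap between the jaw faces is 0.020 + this value (20 to 46 mm; it starts wide, 39 to 44 mm). The nut is 32 mm across its flats; a gap of up to 35 mm still counts as just fitting. Set it by the worm alone: do not push the jaw or grip the wrench by it.
- mat_center (a point): Centre of the top of the black rubber tool mat, 300 x 130 x 3 mm, fixed to the bench; x along its length. The wrench lies on it and goes back there, flat, its middle near the mat's centre.
- nut_center (a point): Centre of the scale's hold-down nut: steel hexagon 32 mm across flats, 18 mm tall, from 13 to 31 mm above the bench, axis vertical, on a flange 42 mm across. x turns with the nut; two flats are parallel to x, corners point along +x and -x. Put the wrench on with its handle out along +x (jaws slid in towards -x, its underside 14 to 20 mm above the bench): then its swing is clear. Needs 0.3 N m.
- nut (a joint): Angle of the nut, rad; 0 when the lug faces the mark, growing as it turns clockwise seen from above (tightening); starts at -1.2 to -0.9, turns up to +0.6, stays where it is left.
- nut_lug (a point): Outer end of the small dark lug on the nut's flange, 29 mm from the nut's axis; turns with the nut.
- nut_mark (a point): Black line on the base plate beside the nut, 32 mm from its axis, which the lug must face.
- bezel_grip (a point): On the vertical axis of the dial's bezel, a black ribbed ring 56 mm in diameter and 30 mm tall with a white graduated face on top; this point is at the height to grip it, 10 mm below its top, 42 mm above the bench. Bezel and face turn together with light friction and stay where left.
- bezel (a joint): Angle of the bezel, rad, growing clockwise seen from above, from -1.0 to 1.8 (starts below 0); the dial reads zero when this equals the pointer's angle.
- pointer (a joint): Angle of the pointer, rad, growing clockwise seen from above, on the same scale as the bezel: 0 with an empty pan, about 1.05 rad for each kg in the pan or pressing on it.
- zero_mark (a point): The heavy black zero mark on the dial face, 22 mm from the dial's axis; turns with the bezel.
- pointer_tip (a point): Tip of the dark needle above the dial face, 17 mm from the dial's axis; turns with the needle.
- pan_floor (a point): Centre of the inner floor of the scale's white rectangular pan, 130 mm (x) by 190 mm (y) outside, walls 4 mm thick, rim 12 mm above the floor. The floor is 50 mm above the bench and sinks 6.5 mm per kg. Four cylinders fit in one row along y, 44 mm apart.
- stopper_center (a point): Centre, half-way up, of the black rubber stopper standing in the pan at the start: 28 mm in diameter at the top, 26 at the foot, 28 mm tall, 30 g.
- dish_in (a point): Centre of the inner floor of the small square white dish in front of the scale: 70 x 70 mm outside, walls 3 mm thick and 22 mm high, floor 3 mm above the bench; fixed to the bench. The stopper goes in here, standing or lying.
- beaker: Empty glass beaker, 68 mm in diameter, 90 mm tall, standing behind the scale; leave it. Origin at the centre of its foot.
- sample0_center (a point): Centre, half-way up, of a steel sample cylinder 38 mm in diameter and 30 mm tall, 0.15 to 0.26 kg, standing on the bench; z along its axis. Two to four of these are present.
- sample1_center (a point): Centre, half-way up, of a steel sample cylinder 38 mm in diameter and 30 mm tall, 0.15 to 0.26 kg, standing on the bench; z along its axis. Two to four of these are present.
- sample2_center (a point): Centre, half-way up, of a steel sample cylinder 38 mm in diameter and 30 mm tall, 0.15 to 0.26 kg, standing on the bench; z along its axis. Two to four of these are present.
- sample3_center (a point): Centre, half-way up, of a steel sample cylinder 38 mm in diameter and 30 mm tall, 0.15 to 0.26 kg, standing on the bench; z along its axis. Two to four of these are present.
Not all that is in view belongs to the job. What is shaped like the part that bears sample0_center but green is not meant.

How it is judged:
On the way, in this order (a step that is already met when the one before it is completed fails the run):
1. the wrench's jaws are set to just fit the nut (gap 31.5 to 35.5 mm) (value of joint jaw between 0.0115 and 0.0155 m), for 0.2 s.
2. the nut is tightened until its lug faces the mark, the jaws still set to it (all of step 1 and value of joint nut between -0.13 and 0.13 rad), for 0.3 s.
3. all sample cylinders are in the pan (x of sample0_center in the frame of pan_floor between -0.063 and 0.063 m and y of sample0_center in the frame of pan_floor between -0.093 and 0.093 m and z of sample0_center in the frame of pan_floor between 0 and 0.032 m and x of sample1_center in the frame of pan_floor between -0.063 and 0.063 m and y of sample1_center in the frame of pan_floor between -0.093 and 0.093 m and z of sample1_center in the frame of pan_floor between 0 and 0.032 m and x of sample2_center in the frame of pan_floor between -0.063 and 0.063 m and y of sample2_center in the frame of pan_floor between -0.093 and 0.093 m and z of sample2_center in the frame of pan_floor between 0 and 0.032 m and x of sample3_center in the frame of pan_floor between -0.063 and 0.063 m and y of sample3_center in the frame of pan_floor between -0.093 and 0.093 m and z of sample3_center in the frame of pan_floor between 0 and 0.032 m), for 0.3 s.
At the end, for the whole second after the job is handed in: The nut's lug faces the mark within 0.13 rad; all sample cylinders are in the pan, none on top of another; the stopper is in the dish; the bezel's zero mark is within 0.09 rad of the resting pointer; the wrench lies flat on the mat at rest, the middle of its handle within 65 mm of the mat's centre (all of step 3 and value of joint nut between -0.13 and 0.13 rad and x of stopper_center in the frame of dish_in between -0.03 and 0.03 m and y of stopper_center in the frame of dish_in between -0.03 and 0.03 m and z of stopper_center in the frame of dish_in between 0 and 0.022 m and angle between the x axis of zero_mark and the x axis of pointer_tip, either way round below 0.09 rad and horizontal distance between wrench_grip and mat_center below 0.065 m and height (world z) of wrench_grip below 0.022 m and angle between wrench_grip's own z axis and vertical below 0.2 rad and linear speed of wrench below 0.02 m/s and velocity of joint pointer between -0.1 and 0.1 rad/s); the robot touches nothing.
It fails at once if the fingers press on the nut itself (contact force between the fingers and nut above 3 N).
It fails at once if the fingers shove the movable jaw (contact force between the fingers and jaw above 12 N).
It fails at once if the glass beaker is shifted or tipped (distance of beaker from where it was at the start of the episode above 0.04 m or angle between beaker's own z axis and vertical above 0.4 rad).
Of sample0, sample1, sample2, sample3 only 2 to 4 are there at a start; the rules pass over those that are not, and their reading is None.
At some moment in a run one of sample0, sample1, sample2, sample3 may be knocked a few centimetres aside while the robot is not near it.
It also fails if it takes over 210 s, if anything falls off the work surface, if the arm or the gripper's body presses on something with over 40 N, if the wrist force passes 120 N, or if a joint passes its speed limit or range.

## Working session

There is one attempt and no reset: what is moved stays moved. The work goes in short steps, Python scripts to look and compute and a tool call to move; the robot and the scene stay as the last step left them, time stands still between calls to the robot, and variables do not carry over. Pictures are saved under pics/ and viewed, at most 14 in all, crops included, and the job is handed in when it is done.

Besides the shell and the picture viewer there is one more tool, called after ">>>" in YAML: its name, and indented under it one key for each argument. drive_tool: Moves the arm, as the interface text tells. Its arguments: {"type":"object","properties":{"commands":{"type":"array"},"gripper":{"type":"number"}},"required":["commands"]}

```bash
mkdir -p pics
cat > h.py <<'E'
import numpy as np, cv2
from bench import get_obs, snapshot
def snap(n):
    s=snapshot(n); s['R']=cv2.Rodrigues(np.array(s['rvec'],float))[0]; s['t']=np.array(s['tvec'],float).ravel(); return s
def ray(s,u,v,z):
    d=s['R'].T@np.array([(u-s['cx'])/s['fx'],(v-s['cy'])/s['fy'],1]); c=-s['R'].T@s['t']
    return c+d*(z-c[2])/d[2]
def proj(s,p):
    q=s['R']@np.array(p)+s['t']; return np.array([q[0]/q[2]*s['fx']+s['cx'],q[1]/q[2]*s['fy']+s['cy']])
def cloud(s):
    v,u=np.mgrid[:420,:560]; z=s['range_z']
    p=np.stack([(u-s['cx'])/s['fx']*z,(v-s['cy'])/s['fy']*z,z],-1)
    return (p-s['t'])@s['R']
E
python3 - <<'E'
from h import *
import pickle
o=get_obs(); print(o)
for n in ('top','side'):
    s=snap(n); cv2.imwrite(f'pics/{n}0.png',cv2.resize(s['image'],None,fx=1.4,fy=1.4,interpolation=cv2.INTER_CUBIC)); pickle.dump(s,open(n+'0.pkl','wb')); print(n,s['fx'],s['cx'],s['cy'],-s['R'].T@s['t'])
    print(s['R'])
E
```

```text
{'time': 0.0, 'joint_positions': array([ 1.12990904e+00,  8.79455715e-02,  1.37226026e+00, -2.53629036e-05,
        1.68360793e+00, -1.03097546e-01]), 'qvel': array([-3.85622671e-04, -5.92192430e-04, -2.22013731e-04,  5.40459898e-04,
       -2.28980525e-04,  9.55092930e-05]), 'joint_torque': array([-2.84554862e-04, -3.40171337e+01, -3.02434731e+01,  7.18443654e-02,
        3.26608366e-02, -1.66110003e-04]), 'tool_pos': array([0.18204287, 0.51840655, 0.2043063 ]), 'ee_rot': array([-3.13938075e+00, -2.03510528e-04,  2.80379986e+00]), 'wrist_force': array([ 0.2715503 , -0.62255222, -0.46025677]), 'wrist_torque': array([ 0.01867858, -0.00051845,  0.02418617]), 'finger_force': 0.0, 'width': 0.09399334509945591}
top 427.04926077326445 277.6790538785532 206.49187704280502 [ 0.46348049 -0.07104827  1.29282722]
[[ 1.42637260e-02 -9.99897984e-01  7.53626583e-04]
 [-9.95045479e-01 -1.42686622e-02 -9.83915643e-02]
 [ 9.83922800e-02  6.53537591e-04 -9.95147493e-01]]
side 400.21689048078355 282.9634028902298 208.81684662824327 [ 0.44632894 -0.7457539   0.88538939]
[[ 0.98351517 -0.18063781  0.00823915]
 [-0.1314431  -0.74547045 -0.6534497 ]
 [ 0.12417976  0.64159472 -0.7569251 ]]
```

View pics/top0.png

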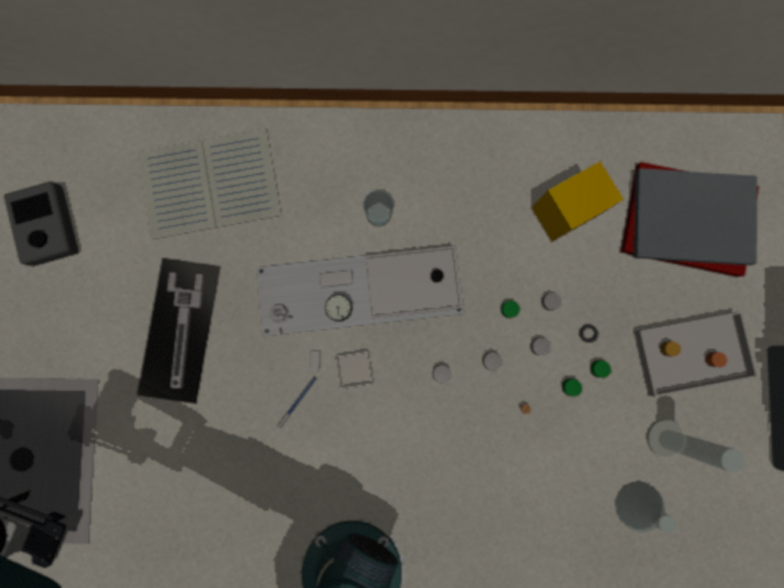

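View pics/side0.png

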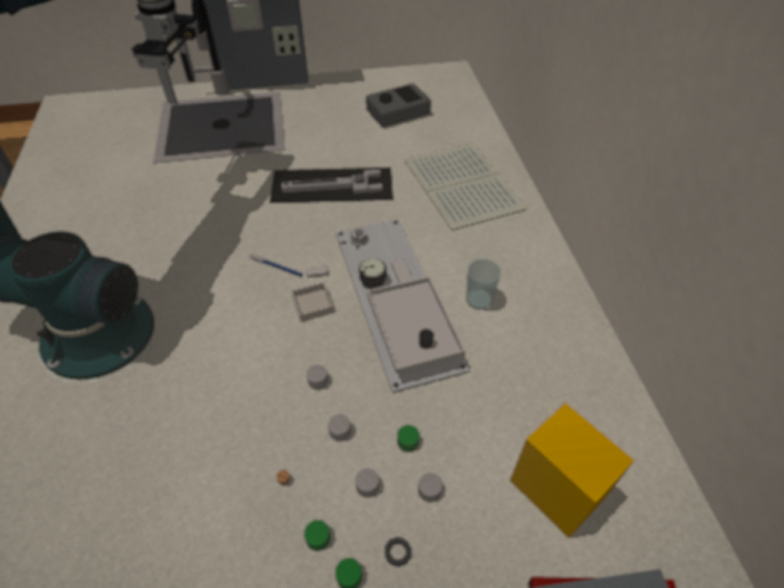

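The top picture shows the mat and wrench (185,330), the nut (280,313), the dial (338,307), the pan (413,280) with the stopper (437,275), the dish (354,368), and the beaker (378,208). There are four grey cylinders at (551,300), (541,345), (492,360) and (442,372). The three green ones at (510,308), (601,368) and (572,387) are decoys by colour. The ring at (589,333) and the small orange piece aren't cylinders.

Run:
```python
from h import *
import pickle
s=pickle.load(open('top0.pkl','rb')); im=s['image']
P=lambda u,v,z:np.round(ray(s,u/1.4,v/1.4,z)[:2],4)
for n,u,v,z in [('jawend',185,265,.017),('handle_end',177,385,.02),('nut',280,313,.031),('dial',338,307,.052),('dish',354,368,.003),('stopper',437,275,.078),('beaker',378,208,0.05),('c',551,300,.03),('c',541,345,.03),('c',492,360,.03),('c',442,372,.03)]: print(n,P(u,v,z))
# mat mask
hsv=cv2.cvtColor(im,cv2.COLOR_BGR2HSV)
m=((hsv[...,2]<60)).astype(np.uint8); m[:, :90]=0; m[:,165:]=0; m[:170]=0; m[295:]=0
m=cv2.morphologyEx(m,cv2.MORPH_CLOSE,np.ones((15,15)))
c=max(cv2.findContours(m,0,1)[0],key=cv2.contourArea); b=cv2.boxPoints(cv2.minAreaRect(c)); print(b)
print([ray(s,*q,.003)[:2].round(4) for q in b])
a=cv2.resize(im[180:290,95:165],None,fx=5.4,fy=5.4,interpolation=cv2.INTER_CUBIC)
d=cv2.resize(im[165:245,180:260],None,fx=5,fy=5,interpolation=cv2.INTER_CUBIC)
H=max(a.shape[0],d.shape[0]); z=lambda x:cv2.copyMakeBorder(x,0,H-x.shape[0],0,0,0)
cv2.imwrite('pics/c1.png',np.clip(np.hstack([z(a),z(d)]).astype(float)*1.5,0,255))
```

```text
jawend [0.6354 0.369 ]
handle_end [0.38   0.3727]
nut [0.5342 0.1587]
dial [0.5472 0.0347]
dish [0.4203 0.0017]
stopper [ 0.614  -0.1686]
beaker [ 0.7585 -0.045 ]
c [ 0.57   -0.4143]
c [ 0.4748 -0.3921]
c [ 0.4419 -0.289 ]
c [ 0.4155 -0.1842]
[[ 96.66401 281.848  ]
 [114.66401 182.84799]
 [157.34402 190.608  ]
 [139.34402 289.608  ]]
[array([0.3575, 0.4663]), array([0.6564, 0.4281]), array([0.6344, 0.2969]), array([0.3365, 0.338 ])][ WARN:0@0.315] global loadsave.cpp:1063 imwrite_ Unsupported depth image for selected encoder is fallbacked to CV_8U.
```

View pics/c1.png

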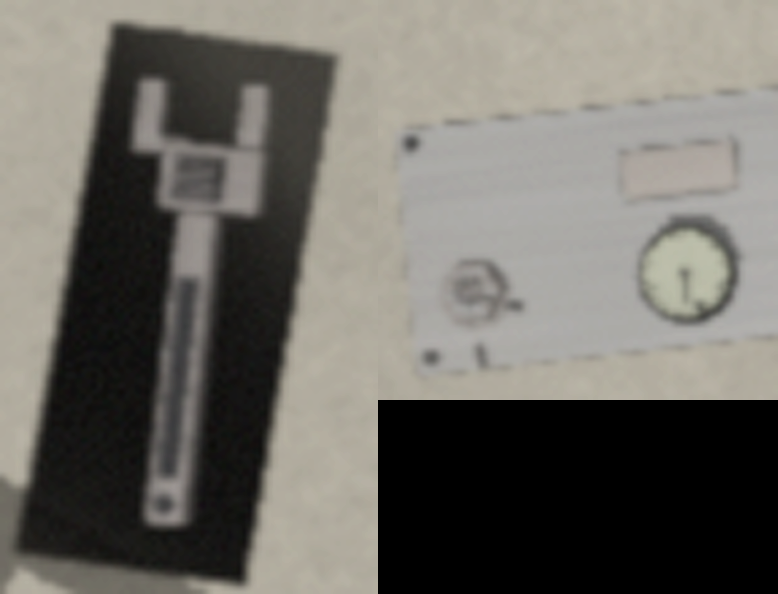

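The wrench crop shows the movable jaw on the left (+y) and the worm near (200,180). In the scale crop the lug points right (-y) at (515,305) and the mark is below the nut at (480,355), so the nut needs roughly 1 rad clockwise. Next I'll move over the wrench and look with the wrist camera.

```bash
cat >> h.py <<'E'
from scipy.spatial.transform import Rotation as Ro
def plan(x=None,y=None,z=None,yaw=None,p0=None,yaw0=None):
    o=get_obs(); p=np.array(o['tool_pos']) if p0 is None else np.array(p0,float); r=o['ee_rot']
    yw=r[2] if yaw0 is None else yaw0
    t=np.array([p[i] if q is None else q for i,q in enumerate((x,y,z))]); yt=yw if yaw is None else yaw
    dy=yt-yw; c,s=np.cos(yt),np.sin(yt); d=t-p
    v=np.array([c*d[0]+s*d[1], s*d[0]-c*d[1], -d[2]])/.04
    print('wz total %.3f units (tool) ; shift total units'%(-dy/.1),v.round(3),'min rows',int(np.ceil(max(abs(v).max(),np.linalg.norm(v)/1.5))))
E
python3 - <<'E'
from h import *
plan(.50,.38,.26,3.14)
E
```

```text
wz total -3.362 units (tool) ; shift total units [-7.954 -3.449 -1.389] min rows 8
```

>>> drive_tool:
  commands:
    - [0,0,0,0,0,-0.84]
    - [0,0,0,0,0,-0.84]
    - [0,0,0,0,0,-0.84]
    - [0,0,0,0,0,-0.84]
    - [-0.8,-0.345,-0.139,0,0,0]
    - [-0.8,-0.345,-0.139,0,0,0]
    - [-0.8,-0.345,-0.139,0,0,0]
    - [-0.8,-0.345,-0.139,0,0,0]
    - [-0.8,-0.345,-0.139,0,0,0]
    - [-0.8,-0.345,-0.139,0,0,0]
    - [-0.8,-0.345,-0.139,0,0,0]
    - [-0.8,-0.345,-0.139,0,0,0]
    - [-0.8,-0.345,-0.139,0,0,0]
    - [-0.8,-0.345,-0.139,0,0,0]
    - [0,0,0,0,0,0]
    - [0,0,0,0,0,0]
  gripper: 1

```text
time: 2.1
tool_pos: [0.5014, 0.3805, 0.2604]
ee_rot: [-3.141, -0.002, 3.14]
wrist_force: [0.1, -0.1, -0.3]
width: 0.0008
finger_force: 0.0
```

Run:
```python
from h import *
import pickle
s=snap('wrist'); pickle.dump(s,open('w1.pkl','wb'))
o=get_obs(); print(o['tool_pos'],o['ee_rot'],o['joint_positions'],o['width'],-s['R'].T@s['t'],s['fx']); print(s['R'])
cv2.imwrite('pics/w1.png',s['image'])
```

```text
[0.50110355 0.38073226 0.26062043] [-3.1414174e+00 -1.2373261e-03  3.1406925e+00] [ 5.59393020e-01  2.65834639e-01  1.05625018e+00  5.25415705e-04
  1.82064908e+00 -1.01037363e+00] 0.0007060026896315318 [0.43667723 0.37971512 0.44038094] 368.8408886774382
[[ 1.55093942e-03  9.99998587e-01 -6.48195252e-04]
 [ 9.74044815e-01 -1.36396669e-03  2.26351138e-01]
 [ 2.26349934e-01 -9.82428126e-04 -9.74045555e-01]]
```

View pics/w1.png

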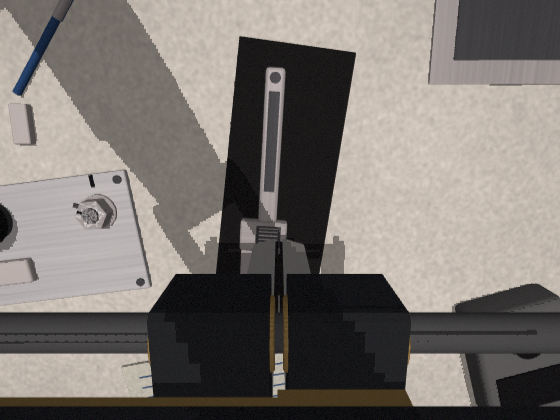

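The wrist camera looks down behind the fingers. It shows the handle at (273,75 to 230), the worm at (268,232) and the nut at (92,212), but the fingers hide the jaws. I'll move 0.13 m further out for a clear view.

>>> drive_tool:
  commands:
    - [-0.81,0.3,0,0,0,0]
    - [-0.81,0.3,0,0,0,0]
    - [-0.81,0.3,0,0,0,0]
    - [-0.81,0.3,0,0,0,0]
    - [0,0,0,0,0,0]
    - [0,0,0,0,0,0]

```text
time: 2.9
tool_pos: [0.6304, 0.4288, 0.2611]
ee_rot: [-3.141, -0.001, 3.141]
wrist_force: [-1.0, -0.1, 0.4]
width: 0.0004
finger_force: 0.0
```

Run:
```python
from h import *
import pickle
s=snap('wrist'); pickle.dump(s,open('w2.pkl','wb'))
o=get_obs(); print(o['tool_pos'],-s['R'].T@s['t'])
a=cv2.convertScaleAbs(s['image'],alpha=1.4)
cv2.imwrite('pics/w2.png',cv2.resize(a[:300],None,fx=1.42,fy=1.42,interpolation=cv2.INTER_CUBIC))
```

```text
[0.63029692 0.42861239 0.26224259] [0.56554732 0.42784912 0.44103875]
```

View pics/w2.png

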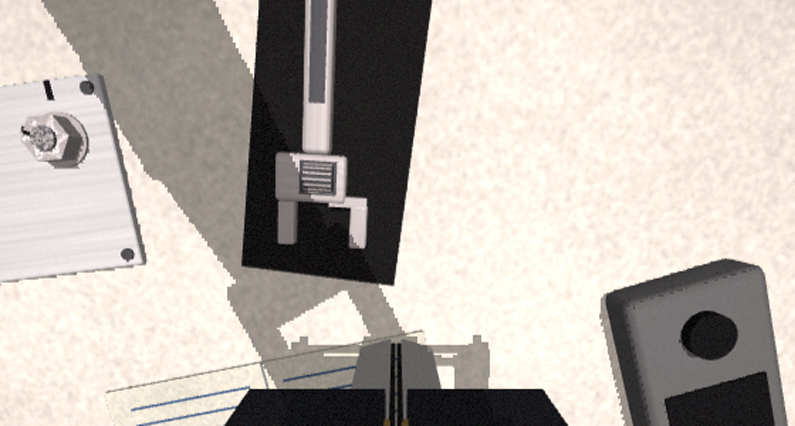

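The jaws are in view, with the mouth between (297,225) and (350,225), the worm at (319,177), and the nut at (47,140) with its lug to the left and the mark at (48,90). Now I'll measure the wrench axis, the gap and the nut.

```bash
cat >> h.py <<'E'
def handle(s,p0,yaw,zt=.020,back=-.12,fwd=.04,pr=True):
    """fit handle edges: sample brightness across the handle at stations; return refined centre line"""
    g=cv2.GaussianBlur(cv2.cvtColor(s['image'],6),(0,0),.8).astype(np.float32)
    ax=np.array([np.cos(yaw),np.sin(yaw)]); n=np.array([-ax[1],ax[0]]); out=[]
    for t in np.arange(back,fwd,.004):
        w=np.arange(-.03,.03,.0005); uv=np.array([proj(s,[*(p0+ax*t+n*k),zt]) for k in w],np.float32)
        if uv.min()<2 or uv[:,0].max()>557 or uv[:,1].max()>417: continue
        l=cv2.remap(g,uv[None,:,0],uv[None,:,1],1)[0]; d=np.gradient(l)
        i,j=d.argmax(),d.argmin()
        out.append((t,w[i],w[j]))
    return np.array(out)
E
python3 - <<'E'
from h import *
import pickle
s=pickle.load(open('w1.pkl','rb')); p0=np.array([.505,.37]); yaw=-.02
o=handle(s,p0,yaw); o=o[(abs((o[:,2]-o[:,1])-.022)<.003)]
print(len(o),np.median(o[:,2]-o[:,1])); c=(o[:,1]+o[:,2])/2
k=np.polyfit(o[:,0],c,1); print(k, 'resid',np.std(c-np.polyval(k,o[:,0])))
yw=yaw+np.arctan(k[0]); q=p0+np.array([-np.sin(yaw),np.cos(yaw)])*k[1]; print('axis',q,yw)
ax=np.array([np.cos(yw),np.sin(yw)]);n=np.array([-ax[1],ax[0]])
g=cv2.cvtColor(s['image'],6).astype(np.float32)
# end of handle
w=np.arange(-.16,-.09,.0005); uv=np.array([proj(s,[*(q+ax*k),.02]) for k in w],np.float32)
l=cv2.remap(g,uv[None,:,0],uv[None,:,1],1)[0]; print('end rear',w[np.gradient(cv2.GaussianBlur(l[None],(0,0),2)[0]).argmax()])
s=pickle.load(open('w2.pkl','rb')); g=cv2.cvtColor(s['image'],6).astype(np.float32)
o2=handle(s,q,yw); o2=o2[(abs((o2[:,2]-o2[:,1])-.022)<.003)]; print('w2 center off',np.median(o2[:,1:],0))
w=np.arange(.03,.16,.0005)
for off in (-.021,.027):
    uv=np.array([proj(s,[*(q+ax*k+n*off),.015]) for k in w],np.float32); l=cv2.remap(g,uv[None,:,0],uv[None,:,1],1)[0]; d=np.gradient(cv2.GaussianBlur(l[None],(0,0),2)[0]); print('tip',off,w[d.argmin()])
w=np.arange(-.04,.045,.0005)
for t in (.095,.10,.105,.11,.115):
    uv=np.array([proj(s,[*(q+ax*t+n*k),.014]) for k in w],np.float32); l=cv2.remap(g,uv[None,:,0],uv[None,:,1],1)[0]; d=np.gradient(cv2.GaussianBlur(l[None],(0,0),2)[0])
    print(t,[round(float(w[i]),4) for i in range(1,len(w)-1) if abs(d[i])>2 and abs(d[i])>=abs(d[i-1]) and abs(d[i])>abs(d[i+1])])
a=cv2.resize(s['image'][60:125,0:70],None,fx=8,fy=8,interpolation=cv2.INTER_CUBIC); cv2.imwrite('pics/nut.png',a)
E
```

```text
37 0.02100000000000002
[-0.04215577 -0.00178037] resid 0.00019696981212032982
axis [0.50496439 0.36821999] -0.06213082600841756
end rear -0.12949999999999998
w2 center off [-0.0105  0.0105]
tip -0.021 0.11400000000000007
tip 0.027 0.08200000000000005
0.095 [-0.0305, -0.0145, 0.028, 0.041]
0.1 [-0.0305, -0.015, 0.0275, 0.0415]
0.105 [-0.0305, -0.015, 0.028, 0.0415]
0.11 [-0.03, -0.015, 0.028, 0.034, 0.0415]
0.115 [-0.0305, 0.0375]
```

View pics/nut.png

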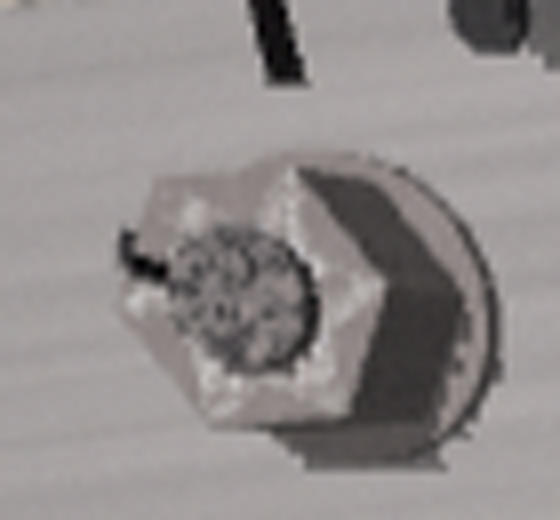

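The gap is about 42.8 mm, the wrench yaw is -0.062, and wrench_grip is about (0.5002,0.3685). That puts worm_top at about (0.565,0.3665,0.027). In the nut crop the lug is at the left (130,250), the mark at (275,40), and a nut corner points right (+y). Closing to 33.8 mm needs about 90 mm of rolling.

Run:
```python
from h import *
plan(.5547,.3672,.045,1.509)
```

```text
wz total 16.321 units (tool) ; shift total units [-1.649 -1.791  5.431] min rows 6
```

>>> drive_tool:
  commands:
    - [0,0,0,0,0,0.96]
    - [0,0,0,0,0,0.96]
    - [0,0,0,0,0,0.96]
    - [0,0,0,0,0,0.96]
    - [0,0,0,0,0,0.96]
    - [0,0,0,0,0,0.96]
    - [0,0,0,0,0,0.96]
    - [0,0,0,0,0,0.96]
    - [0,0,0,0,0,0.96]
    - [0,0,0,0,0,0.96]
    - [0,0,0,0,0,0.96]
    - [0,0,0,0,0,0.96]
    - [0,0,0,0,0,0.96]
    - [0,0,0,0,0,0.96]
    - [0,0,0,0,0,0.96]
    - [0,0,0,0,0,0.96]
    - [0,0,0,0,0,0.96]

```text
time: 5.08
tool_pos: [0.6302, 0.4282, 0.2637]
ee_rot: [3.14, -0.002, 1.506]
wrist_force: [-0.4, -0.6, -0.4]
width: 0.0005
finger_force: 0.0
```

>>> drive_tool:
  commands:
    - [-0.27,-0.3,0.6,0,0,0]
    - [-0.28,-0.3,0.6,0,0,0]
    - [-0.28,-0.3,0.6,0,0,0]
    - [-0.27,-0.3,0.6,0,0,0]
    - [-0.28,-0.3,0.6,0,0,0]
    - [-0.27,-0.29,0.6,0,0,0]
    - [0,0,0.6,0,0,0]
    - [0,0,0.6,0,0,0]
    - [0,0,0.6,0,0,0]
    - [0,0,0,0,0,0]
    - [0,0,0,0,0,0]

```text
time: 6.45
tool_pos: [0.5562, 0.3673, 0.0474]
ee_rot: [3.139, -0.002, 1.508]
wrist_force: [-0.2, 0.6, 0.9]
width: 0.0004
finger_force: 0.0
```

>>> drive_tool:
  commands:
    - [0,-0.04,0.22,0,0,0]
    - [0,0,0.22,0,0,0]
    - [0,0,0.05,0,0,0]
    - [0,0,0,0,0,0]
    - [0,0,0,0,0,0]

```text
time: 7.08
tool_pos: [0.5548, 0.367, 0.0256]
ee_rot: [3.141, -0.0, 1.508]
wrist_force: [0.8, -0.6, -0.8]
width: 0.0006
finger_force: 0.0
```

>>> drive_tool:
  commands:
    - [0,0,0.03,0,0,0]
    - [0,0,0,0,0,0]
    - [0,0,0,0,0,0]

```text
time: 7.45
tool_pos: [0.5548, 0.3671, 0.0249]
ee_rot: [3.141, -0.001, 1.508]
wrist_force: [-1.1, -1.1, 2.4]
width: 0.0005
finger_force: 1.2
```

>>> drive_tool:
  commands:
    - [0,0,0.03,0,0,0]
    - [0,0,0,0,0,0]
    - [0,0,0,0,0,0]

```text
time: 7.82
tool_pos: [0.5542, 0.3671, 0.0243]
ee_rot: [-3.141, -0.001, 1.508]
wrist_force: [-3.0, -0.9, 5.8]
width: 0.0005
finger_force: 3.2
```

>>> drive_tool:
  commands:
    - [0,0.1,-0.02,0,0,0]
    - [0,0.1,0,0,0,0]
    - [0,0,0,0,0,0]

```text
time: 8.2
tool_pos: [0.5634, 0.3667, 0.0271]
ee_rot: [3.139, -0.001, 1.508]
wrist_force: [-3.4, -2.2, 9.8]
width: 0.0004
finger_force: 5.1
```

>>> drive_tool:
  commands:
    - [0,0.1,0,0,0,0]
    - [0,0.1,0,0,0,0]
    - [0,0,0,0,0,0]

```text
time: 8.57
tool_pos: [0.5722, 0.3662, 0.0258]
ee_rot: [3.138, -0.002, 1.507]
wrist_force: [0.3, -0.7, 6.6]
width: 0.0007
finger_force: 2.8
```

>>> drive_tool:
  commands:
    - [0,0.1,0,0,0,0]
    - [0,0,0,0,0,0]

```text
time: 8.82
tool_pos: [0.5752, 0.3656, 0.0239]
ee_rot: [3.14, -0.0, 1.508]
wrist_force: [1.8, -0.0, 2.3]
width: 0.0003
finger_force: 1.3
```

>>> drive_tool:
  commands:
    - [0,0,-0.3,0,0,0]
    - [0,-0.24,0,0,0,0]
    - [0,-0.24,0,0,0,0]
    - [0,0,0.3,0,0,0]
    - [0,0,0,0,0,0]
    - [0,0.12,0,0,0,0]
    - [0,0.12,0,0,0,0]
    - [0,0.12,0,0,0,0]
    - [0,0.12,0,0,0,0]
    - [0,0,0,0,0,0]
    - [0,0,-0.8,0,0,0]
    - [-1,0,-0.8,0,0,0]
    - [-1,0,-0.8,0,0,0]
    - [-0.5,0,-0.8,0,0,0]
    - [0,0,0,0,0,0]
    - [0,0,0,0,0,0]

```text
time: 10.82
tool_pos: [0.5678, 0.2661, 0.1499]
ee_rot: [-3.14, 0.001, 1.508]
wrist_force: [-0.4, -0.3, -1.3]
width: 0.0003
finger_force: 0.0
```

```bash
cat > gap.py <<'E'
from h import *
import sys
def wrench(s,p,yaw,zb=.003):
    o=handle(s,np.array(p),yaw,zb+.020); o=o[abs(o[:,2]-o[:,1]-.0215)<.0035] if len(o) else o
    q=np.array(p); yw=yaw
    if len(o)>5:
        c=(o[:,1]+o[:,2])/2; k=np.polyfit(o[:,0],c,1); yw=yaw+np.arctan(k[0]); q=q+np.array([-np.sin(yaw),np.cos(yaw)])*k[1]
    ax=np.array([np.cos(yw),np.sin(yw)]);n=np.array([-ax[1],ax[0]]); print('stations',len(o),'pt',q,'yaw',yw)
    g=cv2.cvtColor(s['image'],6).astype(np.float32)
    def pk(pts,w,th=2):
        uv=np.array([proj(s,x) for x in pts],np.float32); l=cv2.remap(g,uv[None,:,0],uv[None,:,1],1)[0]; d=np.gradient(cv2.GaussianBlur(l[None],(0,0),2)[0])
        return [(round(float(w[i])*1e3,1),round(float(d[i]),1)) for i in range(1,len(w)-1) if abs(d[i])>th and abs(d[i])>=abs(d[i-1]) and abs(d[i])>abs(d[i+1])]
    w=np.arange(-.04,.045,.0005)
    for t in (.095,.10,.105,.11): print('jaw',t,pk([[*(q+ax*t+n*k),zb+.014] for k in w],w))
    w=np.arange(.09,.15,.0005); print('tip fixed',pk([[*(q+ax*k-n*.022),zb+.014] for k in w],w))
    w=np.arange(-.15,-.1,.0005); print('rear',pk([[*(q+ax*k),zb+.02] for k in w],w))
E
python3 - <<'E'
from gap import *
s=snap('wrist'); print(get_obs()['tool_pos'],proj(s,[.565,.3665,.027]),proj(s,[.605,.363,.017]),proj(s,[.38,.376,.017]))
wrench(s,[.5002,.3685],-.062)
E
```

```text
[0.56730598 0.26623264 0.14917405] [266.19932402  78.06787376] [316.54687341  80.88056402] [36.74777613 82.42085286]
stations 6 pt [0.50016296 0.36790336] yaw -0.06670676561425301
jaw 0.095 [(-31.0, 21.5), (-12.0, -16.9), (-8.0, 11.9), (7.0, -4.6), (10.5, 2.5), (14.0, -7.1), (17.5, 17.7), (24.0, -22.7)]
jaw 0.1 [(-31.0, 19.8), (22.0, -3.2), (24.5, 3.4), (40.0, -24.2)]
jaw 0.105 [(-29.0, 20.3), (-16.0, -23.8), (9.5, 22.5), (40.0, -25.0)]
jaw 0.11 [(-29.5, 21.5), (-16.0, -23.7), (27.0, 15.8), (40.5, -23.2)]
tip fixed [(102.0, -8.7), (105.0, 9.3), (138.0, -22.9), (141.5, 30.7)]
rear [(-146.0, 37.0), (-140.5, -30.2), (-103.5, 23.9)]
```

Run:
```python
from h import *
s=snap('wrist')
cv2.imwrite('pics/g1.png',cv2.resize(s['image'][30:170,170:390],None,fx=3.5,fy=3.5,interpolation=cv2.INTER_CUBIC))
```

```text
(no output)
```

View pics/g1.png

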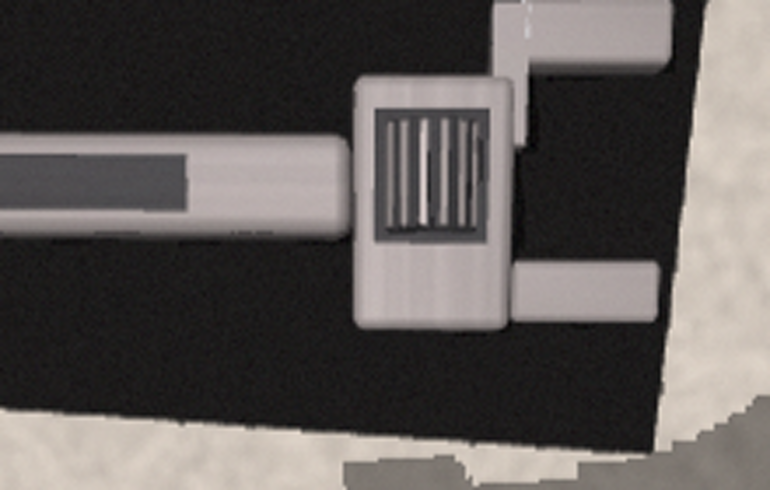

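The crop shows the movable jaw's inner edge at about y=70, the fixed jaw's inner edge at y=262, and the worm at (430,175). I'll convert these edges precisely.

```bash
cat > gap2.py <<'E'
from h import *
def prof(s,q,yw,ts=(.100,.105,.110,.115),zb=.003,th=3):
    ax=np.array([np.cos(yw),np.sin(yw)]);n=np.array([-ax[1],ax[0]]); g=cv2.cvtColor(s['image'],6).astype(np.float32); w=np.arange(-.04,.05,.00025)
    for t in ts:
        uv=np.array([proj(s,[*(q+ax*t+n*k),zb+.014]) for k in w],np.float32); l=cv2.remap(g,uv[None,:,0],uv[None,:,1],1)[0]; d=np.gradient(cv2.GaussianBlur(l[None],(0,0),1.5)[0])
        print(t,[(round(float(w[i])*1e3,1),round(float(d[i]),1)) for i in range(1,len(w)-1) if abs(d[i])>th and abs(d[i])>=abs(d[i-1]) and abs(d[i])>abs(d[i+1])])
E
python3 - <<'E'
from gap2 import *; import pickle
s=snap('wrist'); pickle.dump(s,open('w3.pkl','wb'))
s2=pickle.load(open('w2.pkl','rb'))
q=np.array([.5002,.3685])
print('before');prof(s2,q,-.062)
print('after');prof(s,q,-.062)
for u,v in [(495,75),(512,330),(512,262),(660,262),(355,75),(345,135),(345,237)]:
    print((u,v),ray(s,170+u/3.5,30+v/3.5,.019).round(4))
E
```

```text
before
0.1 [(-29.5, 8.0), (-14.0, -5.3), (27.8, 14.7), (41.5, -15.3)]
0.105 [(-29.5, 8.5), (-16.7, -3.7), (-14.5, -7.0), (28.0, 18.7), (41.8, -14.6)]
0.11 [(-29.5, 8.2), (-16.7, -3.8), (-14.2, -6.4), (28.0, 10.4), (31.5, 9.5), (41.8, -14.4)]
0.115 [(-29.5, 8.1), (-16.5, -4.0), (-14.2, -5.9), (28.3, 9.7), (34.0, 9.6), (41.3, -11.7)]
after
0.1 [(-32.2, 16.8), (21.8, -4.1), (23.0, 5.5), (38.8, -20.2)]
0.105 [(-30.5, 17.6), (-17.2, -16.9), (8.5, 16.6), (38.8, -20.2)]
0.11 [(-30.5, 18.2), (-17.0, -19.6), (23.5, 5.8), (26.0, 10.5), (39.0, -20.6)]
0.115 [(-30.5, 19.0), (-17.0, -19.1), (23.5, 7.3), (26.0, 11.2), (39.0, -20.7)]
(495, 75) [0.6005 0.385  0.019 ]
(512, 330) [0.6022 0.3293 0.019 ]
(512, 262) [0.6028 0.3445 0.019 ]
(660, 262) [0.6368 0.3424 0.019 ]
(355, 75) [0.5693 0.3869 0.019 ]
(345, 135) [0.5662 0.3744 0.019 ]
(345, 237) [0.5647 0.3524 0.019 ]
```

The wrench slid about 18 mm, because the second stroke pushed the worm's flank; the gap closed by about 1.6 mm. The shut tips are narrow along the closing axis, so I'll turn the tool to put the 16 mm pads along the stroke.

Run:
```python
from h import *; import pickle
s=pickle.load(open('w3.pkl','rb')); print(ray(s,170+432/3.5,30+175/3.5,.027),[ray(s,170+u/3.5,30+175/3.5,.023)[0] for u in (376,488)])
plan(.5775,.3647,.045,3.079)
```

```text
[0.58502977 0.36380038 0.027     ] [np.float64(0.5726494512875547), np.float64(0.5977398796285518)]
wz total -15.700 units (tool) ; shift total units [-0.104  2.47   2.603] min rows 3
```

>>> drive_tool:
  commands:
    - [0,0,0,0,0,-0.98]
    - [0,0,0,0,0,-0.98]
    - [0,0,0,0,0,-0.98]
    - [0,0,0,0,0,-0.98]
    - [0,0,0,0,0,-0.98]
    - [0,0,0,0,0,-0.98]
    - [0,0,0,0,0,-0.98]
    - [0,0,0,0,0,-0.98]
    - [0,0,0,0,0,-0.98]
    - [0,0,0,0,0,-0.98]
    - [0,0,0,0,0,-0.98]
    - [0,0,0,0,0,-0.98]
    - [0,0,0,0,0,-0.98]
    - [0,0,0,0,0,-0.98]
    - [0,0,0,0,0,-0.98]
    - [0,0,0,0,0,-0.98]

```text
time: 12.98
tool_pos: [0.5675, 0.2664, 0.15]
ee_rot: [-3.141, -0.002, 3.08]
wrist_force: [-0.6, -0.5, -0.4]
width: 0.0006
finger_force: 0.0
```

>>> drive_tool:
  commands:
    - [-0.03,0.62,0.3,0,0,0]
    - [-0.03,0.62,0.4,0,0,0]
    - [-0.03,0.62,0.7,0,0,0]
    - [-0.03,0.61,0.7,0,0,0]
    - [0,0,0.5,0,0,0]
    - [0,0,0,0,0,0]
    - [0,0,0.25,0,0,0]
    - [0,0,0.1,0,0,0]
    - [0,0,0,0,0,0]
    - [0,0,0,0,0,0]

```text
time: 14.22
tool_pos: [0.5799, 0.364, 0.0348]
ee_rot: [3.141, 0.001, 3.075]
wrist_force: [-0.0, 0.7, -0.5]
width: 0.0002
finger_force: 0.0
```

>>> drive_tool:
  commands:
    - [0.04,0,0.1,0,0,0]
    - [0,0,0.1,0,0,0]
    - [0,0,0,0,0,0]
    - [0,0,0,0,0,0]

```text
time: 14.72
tool_pos: [0.5783, 0.3643, 0.0271]
ee_rot: [3.141, 0.001, 3.076]
wrist_force: [-0.9, -0.5, 5.1]
width: 0.0005
finger_force: 2.8
```

>>> drive_tool:
  commands:
    - [0,0,0.04,0,0,0]
    - [0,0,0,0,0,0]
    - [0,0,0,0,0,0]

```text
time: 15.1
tool_pos: [0.579, 0.3643, 0.027]
ee_rot: [3.141, 0.003, 3.076]
wrist_force: [-2.3, -1.6, 9.1]
width: 0.0005
finger_force: 4.6
```

>>> drive_tool:
  commands:
    - [-0.11,0,0,0,0,0]
    - [-0.11,0,0,0,0,0]
    - [-0.11,0,0,0,0,0]
    - [0,0,0,0,0,0]

```text
time: 15.6
tool_pos: [0.5922, 0.3634, 0.0269]
ee_rot: [3.14, 0.003, 3.076]
wrist_force: [-2.0, -2.8, 8.4]
width: 0.0003
finger_force: 4.5
```

>>> drive_tool:
  commands:
    - [0,0,-0.3,0,0,0]
    - [0.33,0,0,0,0,0]
    - [0,0,0,0,0,0]
    - [0,0,0.2,0,0,0]
    - [0,0,0.1,0,0,0]
    - [0,0,0,0,0,0]

```text
time: 16.35
tool_pos: [0.5788, 0.3644, 0.0269]
ee_rot: [3.141, 0.003, 3.076]
wrist_force: [-2.0, -1.5, 10.8]
width: 0.0007
finger_force: 5.1
```

>>> drive_tool:
  commands:
    - [-0.11,0,0,0,0,0]
    - [-0.11,0,0,0,0,0]
    - [-0.11,0,0,0,0,0]
    - [0,0,0,0,0,0]

```text
time: 16.85
tool_pos: [0.5925, 0.3635, 0.0269]
ee_rot: [3.14, 0.003, 3.075]
wrist_force: [-1.7, -1.8, 9.1]
width: 0.0006
finger_force: 4.7
```

>>> drive_tool:
  commands:
    - [0,0,-0.3,0,0,0]
    - [0.33,0,0,0,0,0]
    - [0,0,0,0,0,0]
    - [0,0,0.2,0,0,0]
    - [0,0,0.1,0,0,0]
    - [-0.11,0,0,0,0,0]
    - [-0.11,0,0,0,0,0]
    - [-0.11,0,0,0,0,0]
    - [0,0,0,0,0,0]
    - [0,0,-0.3,0,0,0]
    - [0.33,0,0,0,0,0]
    - [0,0,0,0,0,0]
    - [0,0,0.2,0,0,0]
    - [0,0,0.1,0,0,0]
    - [-0.11,0,0,0,0,0]
    - [-0.11,0,0,0,0,0]
    - [-0.11,0,0,0,0,0]
    - [0,0,0,0,0,0]

```text
time: 19.1
tool_pos: [0.5925, 0.3634, 0.0269]
ee_rot: [3.14, 0.003, 3.075]
wrist_force: [-1.3, -1.1, 10.0]
width: 0.0002
finger_force: 4.7
```

>>> drive_tool:
  commands:
    - [0,0,-0.5,0,0,0]
    - [-0.7,0,-0.9,0,0,0]
    - [-0.9,0,-0.9,0,0,0]
    - [-0.7,0,-0.9,0,0,0]
    - [0,0,-0.9,0,0,0]
    - [0,0,0,0,0,0]
    - [0,0,0,0,0,0]

```text
time: 19.98
tool_pos: [0.6822, 0.3572, 0.1865]
ee_rot: [-3.141, -0.002, 3.076]
wrist_force: [-0.4, -0.3, -1.1]
width: 0.0002
finger_force: 0.0
```

Run:
```python
from gap2 import *; import pickle
s=snap('wrist'); pickle.dump(s,open('w4.pkl','wb')); print(get_obs()['tool_pos'],-s['R'].T@s['t'])
q=np.array([.5185,.3663])
prof(s,q,-.062)
o=handle(s,q,-.062,.023,-.12,.045); print(np.median(o[:,1:],0),len(o), np.polyfit(o[:,0],o[:,1]+o[:,2],1)/2)
cv2.imwrite('pics/g2.png',cv2.resize(s['image'][:300],None,fx=1.42,fy=1.42,interpolation=cv2.INTER_CUBIC))
```

```text
[0.68171992 0.35710786 0.18549508] [0.61765985 0.36074186 0.36654965]
0.1 [(-29.5, 18.1), (-15.7, -13.8), (21.3, 14.4), (34.3, -17.4)]
0.105 [(-29.5, 18.5), (-15.7, -14.5), (21.0, 13.5), (34.5, -20.0)]
0.11 [(-29.5, 17.9), (-15.7, -14.5), (21.0, 13.5), (34.5, -19.9)]
0.115 [(-29.7, 11.0), (-26.0, 12.1), (-15.7, -15.4), (21.3, 12.1), (34.5, -19.9)]
[-0.01    0.0115] 12 [-0.01027098  0.00095513]
```

View pics/g2.png

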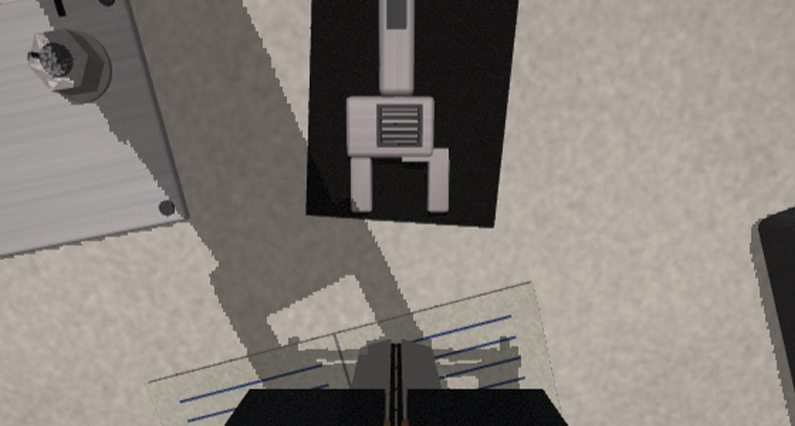

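The gap is now about 36.8 mm (inner edges at -15.7 and 21.1), so each 13.2 mm stroke closes 1.33 mm as expected. I need about 3.3 mm more, which is two and a half strokes.

>>> drive_tool:
  commands:
    - [0,0,0.9,0,0,0]
    - [0.7,0,0.9,0,0,0]
    - [0.9,0,0.9,0,0,0]
    - [0.7,0,0.9,0,0,0]
    - [0.33,0,0.2,0,0,0]
    - [0,0,0,0,0,0]
    - [0,0,0,0,0,0]
    - [0,0,0.2,0,0,0]
    - [0,0,0.1,0,0,0]
    - [0,0,0,0,0,0]

```text
time: 21.28
tool_pos: [0.5795, 0.3643, 0.027]
ee_rot: [3.14, 0.003, 3.075]
wrist_force: [-1.2, -1.7, 7.8]
width: 0.0005
finger_force: 3.8
```

>>> drive_tool:
  commands:
    - [-0.11,0,0,0,0,0]
    - [-0.11,0,0,0,0,0]
    - [-0.11,0,0,0,0,0]
    - [0,0,0,0,0,0]
    - [0,0,-0.3,0,0,0]
    - [0.33,0,0,0,0,0]
    - [0,0,0,0,0,0]
    - [0,0,0.2,0,0,0]
    - [0,0,0.1,0,0,0]
    - [-0.11,0,0,0,0,0]
    - [-0.11,0,0,0,0,0]
    - [-0.11,0,0,0,0,0]
    - [0,0,0,0,0,0]

```text
time: 22.9
tool_pos: [0.5925, 0.3635, 0.0269]
ee_rot: [3.14, 0.003, 3.075]
wrist_force: [-1.0, -1.3, 9.6]
width: 0.0008
finger_force: 4.7
```

>>> drive_tool:
  commands:
    - [0,0,-0.3,0,0,0]
    - [0.33,0,0,0,0,0]
    - [0,0,0,0,0,0]
    - [0,0,0.2,0,0,0]
    - [0,0,0.1,0,0,0]
    - [-0.08,0,0,0,0,0]
    - [-0.08,0,0,0,0,0]
    - [0,0,0,0,0,0]
    - [-0.3,0,-0.5,0,0,0]
    - [-0.6,0,-0.9,0,0,0]
    - [-0.9,0,-0.9,0,0,0]
    - [-0.7,0,-0.9,0,0,0]
    - [0,0.5,-0.9,0,0,0]
    - [0,0,0,0,0,0]
    - [0,0,0,0,0,0]

```text
time: 24.78
tool_pos: [0.6847, 0.3766, 0.1857]
ee_rot: [-3.14, -0.003, 3.076]
wrist_force: [-0.5, -1.1, -0.6]
width: 0.0005
finger_force: 0.0
```

Run:
```python
from gap2 import *; import pickle
s=snap('wrist'); pickle.dump(s,open('w5.pkl','wb')); print(get_obs()['tool_pos'],-s['R'].T@s['t'])
q=np.array([.5185,.3663])
prof(s,q,-.062)
```

```text
[0.68435017 0.37635161 0.18497155] [0.62033703 0.3803243  0.36574546]
0.1 [(-29.2, 19.0), (-15.2, -10.1), (17.8, 17.4), (30.8, -13.5)]
0.105 [(-29.5, 20.0), (-15.5, -10.7), (17.8, 18.3), (30.8, -14.2)]
0.11 [(-29.0, 16.5), (-15.7, -11.9), (17.8, 19.0), (30.8, -14.4)]
0.115 [(-29.7, 10.0), (-14.7, -5.9), (17.5, 19.0), (30.8, -15.4)]
```

The gap is now about 33.4 mm. Next I'll look at the nut from close above.

Run:
```python
from h import *
plan(.63,.16,.19,3.14)
```

```text
wz total -0.643 units (tool) ; shift total units [ 1.35  -5.411 -0.126] min rows 6
```

>>> drive_tool:
  commands:
    - [0,0,0,0,0,-0.64]
    - [0.22,-0.9,0,0,0,0]
    - [0.22,-0.9,0,0,0,0]
    - [0.22,-0.9,0,0,0,0]
    - [0.22,-0.9,0,0,0,0]
    - [0.22,-0.9,0,0,0,0]
    - [0.22,-0.9,0,0,0,0]
    - [0,0,0,0,0,0]
    - [0,0,0,0,0,0]

```text
time: 25.95
tool_pos: [0.6314, 0.1614, 0.1868]
ee_rot: [3.141, -0.002, 3.14]
wrist_force: [0.3, -0.6, -0.1]
width: 0.0008
finger_force: 0.0
```

Run:
```python
from h import *; import pickle
s=snap('wrist'); pickle.dump(s,open('w6.pkl','wb')); print(get_obs()['tool_pos'],-s['R'].T@s['t'],proj(s,[.534,.159,.031]))
u,v=proj(s,[.534,.159,.031]).astype(int); u=max(u-60,0); v=max(v-50,0); print(u,v)
cv2.imwrite('pics/n2.png',cv2.resize(s['image'][v:v+100,u:u+130],None,fx=6,fy=6,interpolation=cv2.INTER_CUBIC))
```

```text
[0.63158629 0.16191817 0.18704061] [0.56674248 0.16052269 0.36684568] [276.70249969  87.10051754]
216 37
```

View pics/n2.png

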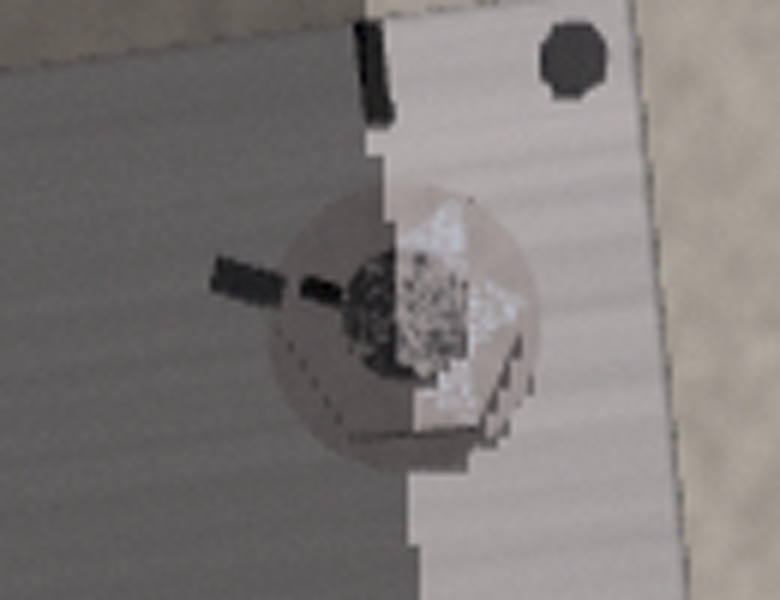

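The close view shows the flange centre at (403,328), the lug end at (212,275) and the mark end at (378,123). The nut therefore has about 1.18 rad to go, and its corners point right at about 4° up and at about 66° up.

Run:
```python
from h import *; import pickle
s=pickle.load(open('w6.pkl','rb')); f=lambda x,y,z: ray(s,216+x/6,37+y/6,z)
c=f(404,327,.013); l=f(212,275,.011); m=f(378,123,.006); print(c,l,m)
g=lambda a:np.degrees(np.arctan2(*(a-c)[1::-1])); print('lug',g(l),np.linalg.norm(l-c),'mark',g(m),np.linalg.norm(m-c))
for a,b in [((345,437),(483,430)),((485,430),(520,340))]:
    d=f(*b,.02)-f(*a,.02); print('edge dir',np.degrees(np.arctan2(d[1],d[0])))
t=f(405,315,.037); print('bolt',t)
plan(.5185,.3667,.10,3.077)
```

```text
[0.53609312 0.16497985 0.013     ] [0.52828319 0.13567237 0.011     ] [0.50575497 0.16106672 0.006     ]
lug -104.92156849030127 0.03039610989029337 mark -172.65034787852684 0.03138018047751035
edge dir 92.69511461347142
edge dir 158.48593106926978
bolt [0.5365441  0.16481785 0.037     ]
wz total 0.635 units (tool) ; shift total units [3.152 4.926 2.176] min rows 5
```

>>> drive_tool:
  commands:
    - [0,0,0,0,0,0.635]
    - [0.6,0.95,0,0,0,0]
    - [0.6,0.95,0,0,0,0]
    - [0.6,0.95,0,0,0,0]
    - [0.65,1,0.2,0,0,0]
    - [0.7,1,0.8,0,0,0]
    - [0,0.08,0.9,0,0,0]
    - [0,0,0.3,0,0,0]
    - [0,0,0,0,0,0]
    - [0,0,0,0,0,0]
  gripper: 0

```text
time: 27.25
tool_pos: [0.5206, 0.3664, 0.1022]
ee_rot: [3.14, 0.003, 3.075]
wrist_force: [0.3, -0.1, 0.2]
width: 0.0937
finger_force: 0.0
```

Run:
```python
from h import *
plan(.5185,.3667,.006,3.077)
s=snap('wrist'); q=np.array([.5185,.3667]); o=handle(s,q,-.065,.023,-.12,-.03); o=o[abs(o[:,2]-o[:,1]-.0215)<.0035]; print(len(o),np.median(o[:,1:],0)); c=(o[:,1]+o[:,2])/2; print(np.polyfit(o[:,0],c,1))
```

```text
wz total -0.015 units (tool) ; shift total units [0.053 0.005 2.404] min rows 3
11 [-0.01   0.011]
[-0.00085727  0.00045633]
```

>>> drive_tool:
  commands:
    - [0.05,0,0.8,0,0,0]
    - [0,0,0.8,0,0,0]
    - [0,0,0.5,0,0,0]
    - [0,0,0.27,0,0,0]
    - [0,0,0,0,0,0]
    - [0,0,0,0,0,0]

```text
time: 28.05
tool_pos: [0.5183, 0.3669, 0.007]
ee_rot: [3.14, 0.002, 3.076]
wrist_force: [0.6, 0.8, 0.7]
width: 0.0941
finger_force: 0.0
```

>>> drive_tool:
  commands:
    - [0,0,0,0,0,0]
    - [0,0,0,0,0,0]
    - [0,0,0,0,0,0]
    - [0,0,0,0,0,0]
    - [0,0,0,0,0,0]
    - [0,0,0,0,0,0]
  gripper: 1

```text
time: 28.8
tool_pos: [0.5173, 0.3664, 0.0054]
ee_rot: [3.142, -0.0, 3.076]
wrist_force: [0.2, 0.0, -1.2]
width: 0.0373
finger_force: 0.0
```

>>> drive_tool:
  commands:
    - [0,0,0,0,0,0]
    - [0,0,0,0,0,0]
    - [0,0,0,0,0,0]
    - [0,0,0,0,0,0]

```text
time: 29.3
tool_pos: [0.5173, 0.3668, 0.0055]
ee_rot: [3.141, 0.0, 3.076]
wrist_force: [0.6, 2.3, -1.2]
width: 0.0216
finger_force: 30.0
```

>>> drive_tool:
  commands:
    - [0,0,-0.5,0,0,0]
    - [0,0,-0.8,0,0,0]
    - [0,0,-0.8,0,0,0]
    - [0,0,0,0,0,0]
    - [0,0,0,0,0,0]

```text
time: 29.92
tool_pos: [0.5164, 0.3656, 0.0881]
ee_rot: [-3.14, -0.002, 3.076]
wrist_force: [0.1, 0.7, -4.9]
width: 0.0218
finger_force: 30.0
```

Run:
```python
from h import *
plan(.3942,.2304,.05,2.7056)
```

```text
wz total 3.705 units (tool) ; shift total units [ 1.342 -4.354  0.951] min rows 5
```

>>> drive_tool:
  commands:
    - [0,0,0,0,0,0.74]
    - [0,0,0,0,0,0.74]
    - [0,0,0,0,0,0.74]
    - [0,0,0,0,0,0.74]
    - [0,0,0,0,0,0.74]
    - [0.2,-0.55,0,0,0,0]
    - [0.2,-0.55,0,0,0,0]
    - [0.2,-0.55,0,0,0,0]
    - [0.2,-0.55,0,0,0,0]
    - [0.2,-0.55,0,0,0,0]
    - [0.2,-0.55,0,0,0,0]
    - [0.14,-0.55,0.3,0,0,0]
    - [0,-0.5,0.64,0,0,0]
    - [0,0,0,0,0,0]
    - [0,0,0,0,0,0]

```text
time: 31.8
tool_pos: [0.3956, 0.2316, 0.0518]
ee_rot: [3.141, -0.0, 2.706]
wrist_force: [-0.2, -1.0, -4.9]
width: 0.0215
finger_force: 30.0
```

Run:
```python
from h import *
import pickle
plan(.3942,.2304,.0195,2.7056)
s=snap('top'); pickle.dump(s,open('t1.pkl','wb')); u,v=proj(s,[.49,.2,.04]).astype(int)
s2=snap('side'); pickle.dump(s2,open('s1.pkl','wb')); u2,v2=proj(s2,[.49,.2,.04]).astype(int); print(u,v,u2,v2)
a=cv2.resize(s['image'][v-45:v+45,u-55:u+55],None,fx=6,fy=6,interpolation=2)[:, :]; b=cv2.resize(s2['image'][max(v2-45,0):v2+45,u2-55:u2+55],None,fx=6,fy=6,interpolation=2)
cv2.imwrite('pics/m1.png',cv2.resize(np.hstack([a,b[:a.shape[0]]]),(800,330)))
```

```text
wz total 0.005 units (tool) ; shift total units [ 0.018 -0.042  0.807] min rows 1
184 238 239 158
```

View pics/m1.png

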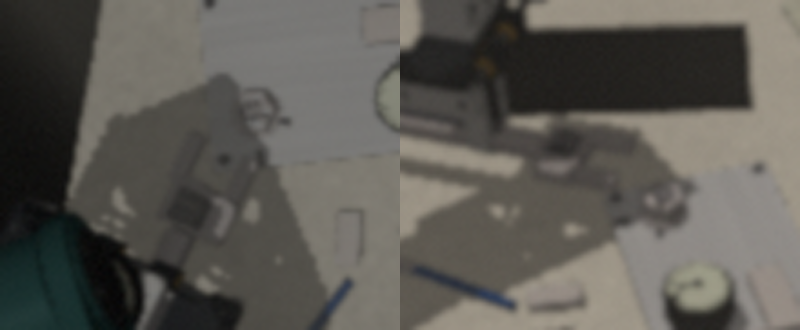

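The left crop shows the jaws at about (215,185) pointing at the nut at (265,105), and the corner screw lies under the path. I'll lower to 17 mm under the wrench, then slide in while watching the force.

>>> drive_tool:
  commands:
    - [0.02,-0.04,0.5,0,0,0]
    - [0,0,0.31,0,0,0]
    - [0,0,0,0,0,0]
    - [0,0,0,0,0,0]

```text
time: 32.4
tool_pos: [0.3946, 0.2305, 0.0201]
ee_rot: [3.141, 0.001, 2.706]
wrist_force: [0.5, 0.2, -4.0]
width: 0.0217
finger_force: 30.0
```

>>> drive_tool:
  commands:
    - [-0.25,0,0,0,0,0]
    - [-0.25,0,0,0,0,0]
    - [0,0,0,0,0,0]
    - [0,0,0,0,0,0]

```text
time: 32.9
tool_pos: [0.4121, 0.2215, 0.0194]
ee_rot: [-3.142, -0.0, 2.706]
wrist_force: [0.0, 0.2, -5.5]
width: 0.0217
finger_force: 30.0
```

Run:
```python
from h import *
plan(.4395,.2093,.0195,2.7056)
```

```text
wz total 0.002 units (tool) ; shift total units [-0.75   0.012 -0.001] min rows 1
```

>>> drive_tool:
  commands:
    - [-0.15,0,0,0,0,0]
    - [-0.15,0.01,0,0,0,0]
    - [0,0,0,0,0,0]
    - [0,0,0,0,0,0]

```text
time: 33.4
tool_pos: [0.4231, 0.2169, 0.0194]
ee_rot: [-3.142, -0.0, 2.706]
wrist_force: [-0.5, -0.4, -5.0]
width: 0.0219
finger_force: 30.0
```

>>> drive_tool:
  commands:
    - [-0.15,0,0,0,0,0]
    - [-0.15,0,0,0,0,0]
    - [0,0,0,0,0,0]
    - [0,0,0,0,0,0]

```text
time: 33.9
tool_pos: [0.434, 0.2119, 0.0194]
ee_rot: [-3.142, -0.0, 2.706]
wrist_force: [-0.3, 0.1, -5.1]
width: 0.0217
finger_force: 30.0
```

>>> drive_tool:
  commands:
    - [-0.15,0,0,0,0,0]
    - [0,0,0,0,0,0]
    - [0,0,0,0,0,0]

```text
time: 34.28
tool_pos: [0.4395, 0.2093, 0.0195]
ee_rot: [3.142, -0.0, 2.706]
wrist_force: [0.2, -0.6, -5.5]
width: 0.0216
finger_force: 30.0
```

>>> drive_tool:
  commands:
    - [-0.013,0.264,0,0,0,1]
    - [-0.013,0.264,0,0,0,1]
    - [0,0,0,0,0,0]
    - [0,0,0,0,0,0]

```text
time: 34.78
tool_pos: [0.4499, 0.2276, 0.0194]
ee_rot: [3.141, -0.0, 2.508]
wrist_force: [0.7, 0.2, -6.7]
width: 0.0217
finger_force: 30.0
```

Run:
```python
from h import *
o=get_obs(); print(o['wrist_force'],o['wrist_torque'],o['tool_pos'],o['ee_rot'])
```

```text
[ 0.6827244   0.23973313 -6.66457357] [ 0.05375461  0.15558044 -0.01990215] [0.44994845 0.22755349 0.01941357] [ 3.14146480e+00 -4.09748441e-04  2.50766533e+00]
```

>>> drive_tool:
  commands:
    - [-0.013,0.264,0,0,0,1]
    - [-0.013,0.264,0,0,0,1]

```text
time: 35.02
tool_pos: [0.4638, 0.243, 0.0194]
ee_rot: [-3.141, -0.0, 2.305]
wrist_force: [-1.6, -1.2, -4.3]
width: 0.022
finger_force: 30.0
```

Run:
```python
from h import *
import pickle
o=get_obs(); print(o['wrist_force'],o['wrist_torque'],o['tool_pos'],o['ee_rot'])
s=snap('side'); u2,v2=proj(s,[.535,.165,.03]).astype(int); print(u2,v2)
s1=pickle.load(open('s1.pkl','rb'))
f=lambda s:cv2.convertScaleAbs(cv2.resize(s['image'][v2-35:v2+35,u2-45:u2+45],None,fx=4.4,fy=4.4,interpolation=2),alpha=1.6)
cv2.imwrite('pics/m2.png',np.hstack([f(s1),f(s)]))
```

```text
[-1.60349141 -1.15176163 -4.30514867] [-0.09917029  0.20139917  0.21664387] [0.46379619 0.24302964 0.01935803] [-3.14064998e+00 -4.64644685e-04  2.30457088e+00]
255 166
```

View pics/m2.png

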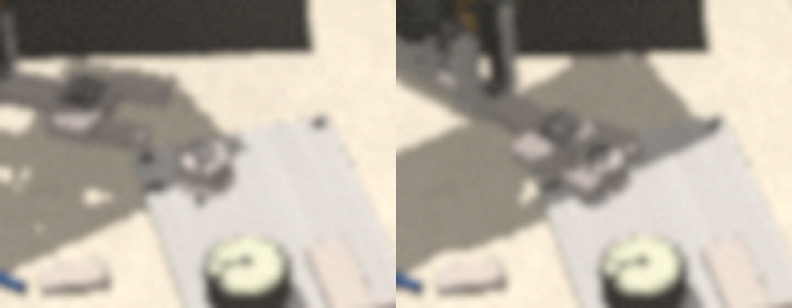

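The right crop shows the jaws around the nut at (595,160), and the wrist moment shows they have engaged. I'll keep swinging.

>>> drive_tool:
  commands:
    - [-0.013,0.264,0,0,0,1]
    - [-0.013,0.264,0,0,0,1]
    - [-0.013,0.264,0,0,0,1]
    - [0,0,0,0,0,0]

```text
time: 35.58
tool_pos: [0.4902, 0.2608, 0.0192]
ee_rot: [-3.141, -0.001, 2.009]
wrist_force: [-1.7, 1.4, -3.9]
width: 0.0218
finger_force: 30.0
```

Run:
```python
from h import *
o=get_obs(); print(o['wrist_force'],o['wrist_torque'])
n=np.array([.5361,.165]); d=o['tool_pos'][:2]-n; print(np.linalg.norm(d),np.arctan2(d[1],d[0])-o['ee_rot'][2])
```

```text
[-1.74569392  1.3643121  -3.91070848] [ 0.17533322  0.26131753 -0.07304568]
0.10622132164676891 0.008940076015268694
```

>>> drive_tool:
  commands:
    - [-0.013,0.264,0,0,0,1]
    - [-0.013,0.264,0,0,0,1]
    - [-0.013,0.264,0,0,0,1]
    - [-0.013,0.264,0,0,0,1]
    - [0,0,0,0,0,0]

```text
time: 36.2
tool_pos: [0.5311, 0.2707, 0.0193]
ee_rot: [-3.141, -0.001, 1.609]
wrist_force: [-1.5, 1.3, -4.2]
width: 0.0215
finger_force: 30.0
```

Run:
```python
from h import *
import pickle
o=get_obs(); print(o['wrist_force'],o['wrist_torque'],o['ee_rot'])
n=np.array([.5361,.165]); d=o['tool_pos'][:2]-n; print(np.linalg.norm(d),np.arctan2(d[1],d[0])-o['ee_rot'][2])
s=snap('wrist'); pickle.dump(s,open('w7.pkl','wb')); t=snap('top'); pickle.dump(t,open('t2.pkl','wb')); s=snap('side'); pickle.dump(s,open('s2.pkl','wb'))
f=lambda s:(lambda p:cv2.convertScaleAbs(cv2.resize(s['image'][p[1]-30:p[1]+30,p[0]-38:p[0]+38],None,fx=5.2,fy=5.2,interpolation=2),alpha=1.6))(proj(s,[.535,.165,.03]).astype(int))
cv2.imwrite('pics/m3.png',np.hstack([f(s),f(t)]))
```

```text
[-1.48520878  1.30431544 -4.18327966] [ 0.36693916  0.34697298 -0.13616282] [-3.14053681e+00 -9.32436784e-04  1.60896629e+00]
0.10582081398110575 0.00948147108185049
```

View pics/m3.png

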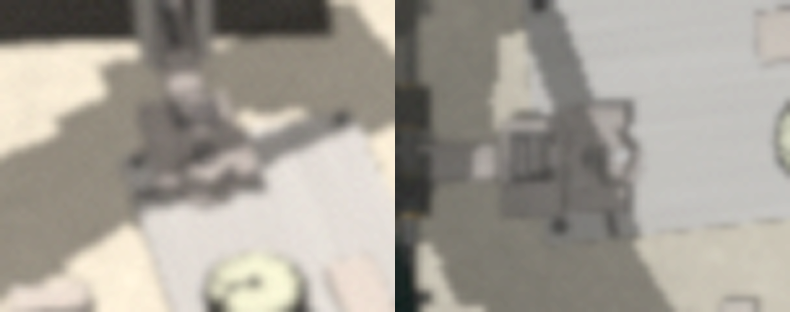

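The jaws are squarely on the nut in both views. By the angles the nut has turned about 1.03 rad, so I'll add 0.14 rad, withdraw, and measure the lug.

>>> drive_tool:
  commands:
    - [-0.006,0.185,0,0,0,0.7]
    - [-0.006,0.185,0,0,0,0.7]
    - [0,0,0,0,0,0]
    - [0,0,0,0,0,0]
    - [0,0,0,0,0,0]

```text
time: 36.98
tool_pos: [0.5459, 0.2702, 0.0195]
ee_rot: [-3.141, -0.0, 1.467]
wrist_force: [-2.0, 2.1, -5.3]
width: 0.0219
finger_force: 30.0
```

>>> drive_tool:
  commands:
    - [0,-0.1,0,0,0,-0.38]
    - [0.3,0,0,0,0,0]
    - [0.5,0,0,0,0,0]
    - [0.7,0,0,0,0,0]
    - [0,0,0,0,0,0]
    - [0,0,-0.9,0,0,0]
    - [0,0,-0.9,0,0,0]
    - [0,0,0,0,0,0]
    - [0,0,0,0,0,0]

```text
time: 38.1
tool_pos: [0.5458, 0.3301, 0.09]
ee_rot: [-3.14, 0.001, 1.504]
wrist_force: [-1.1, -0.3, -5.2]
width: 0.0215
finger_force: 30.0
```

Run:
```python
from h import *
plan(.64,.25,.17,3.14)
```

```text
wz total -16.356 units (tool) ; shift total units [-2.357 -1.998 -1.999] min rows 3
```

>>> drive_tool:
  commands:
    - [0,0,-0.6,0,0,-0.9]
    - [0,0,-0.6,0,0,-0.9]
    - [0,0,-0.6,0,0,-0.9]
    - [0,0,-0.2,0,0,-0.9]
    - [0,0,0,0,0,-0.9]
    - [0,0,0,0,0,-0.9]
    - [0,0,0,0,0,-0.9]
    - [0,0,0,0,0,-0.9]
    - [0,0,0,0,0,-0.9]
    - [0,0,0,0,0,-0.9]
    - [0,0,0,0,0,-0.9]
    - [0,0,0,0,0,-0.9]
    - [0,0,0,0,0,-0.9]
    - [0,0,0,0,0,-0.9]
    - [0,0,0,0,0,-0.9]
    - [0,0,0,0,0,-0.9]
    - [0,0,0,0,0,-0.9]
    - [0,0,0,0,0,-0.9]

```text
time: 40.35
tool_pos: [0.5452, 0.3296, 0.1679]
ee_rot: [-3.139, -0.005, 3.127]
wrist_force: [0.0, 0.3, -5.4]
width: 0.0217
finger_force: 30.0
```

>>> drive_tool:
  commands:
    - [-0.6,-0.5,0,0,0,0]
    - [-0.6,-0.5,0,0,0,0]
    - [-0.6,-0.5,0,0,0,0]
    - [-0.55,-0.5,0,0,0,0]
    - [0,0,0,0,0,0]
    - [0,0,0,0,0,0]

```text
time: 41.1
tool_pos: [0.6379, 0.2487, 0.1688]
ee_rot: [-3.141, -0.005, 3.124]
wrist_force: [0.2, 0.2, -4.7]
width: 0.0219
finger_force: 30.0
```

Run:
```python
from h import *; import pickle
s=snap('wrist'); pickle.dump(s,open('w8.pkl','wb')); print(get_obs()['tool_pos'],-s['R'].T@s['t'])
u,v=proj(s,[.536,.165,.02]).astype(int); print(u,v)
u0=max(u-50,0); v0=max(v-45,0); print('crop',u0,v0)
cr=s['image'][v0:v0+100,u0:u0+130]
cv2.imwrite('pics/n3.png',cv2.resize(cr,None,fx=6,fy=6,interpolation=cv2.INTER_CUBIC))
# dark blobs
g=cv2.cvtColor(s['image'],6); m=(g<70).astype(np.uint8)
n,l,st,ce=cv2.connectedComponentsWithStats(m)
for i in range(1,n):
    if 8<st[i,4]<600 and abs(ce[i]-[u,v]).max()<75:
        w=ray(s,*ce[i],.01)-np.array([.5361,.165,.01]); print(ce[i].round(1),st[i,4],'r',round(np.hypot(w[0],w[1])*1e3,1),'ang',np.degrees(np.arctan2(w[1],w[0])).round(1))
```

```text
[0.63784676 0.2491033  0.16950544] [0.57365071 0.24900536 0.34898306]
179 82
crop 129 37
[173.2  44.7] 155 r 32.8 ang -170.9
[207.6  35.3] 115 r 46.3 ang 147.8
[171.5  67.3] 51 r 16.4 ang -150.0
[164.9  78.8] 11 r 15.4 ang -108.4
[183.4  79.3] 14 r 4.4 ang 160.8
```

View pics/n3.png

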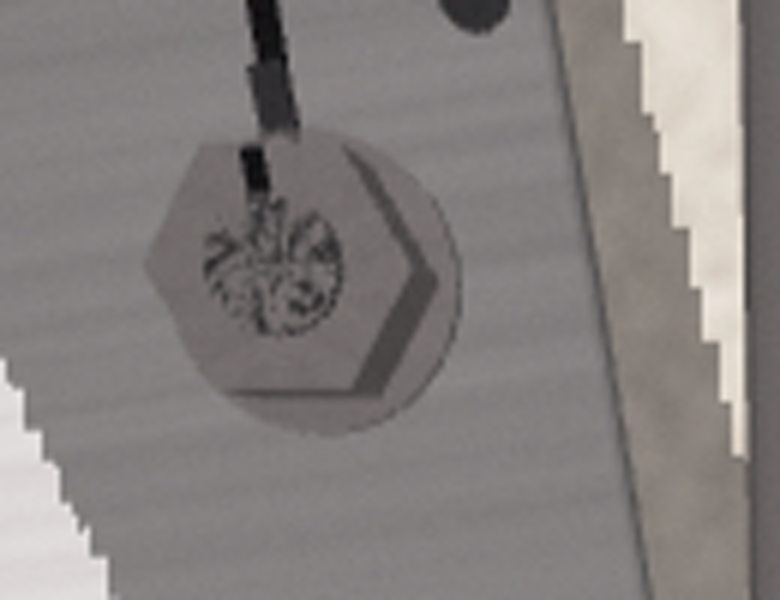

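The lug (272,97) lies in line with the mark (262,25), so the nut is tight. Next I'll lay the wrench back on the mat.

Run:
```python
from h import *
plan(.494,.382,.03,3.03)
```

```text
wz total 0.949 units (tool) ; shift total units [3.944 2.901 3.488] min rows 5
```

>>> drive_tool:
  commands:
    - [0,0,0,0,0,0.95]
    - [0.6,0.45,0,0,0,0]
    - [0.7,0.5,0,0,0,0]
    - [0.7,0.5,0,0,0,0]
    - [0.7,0.5,0.3,0,0,0]
    - [0.7,0.5,0.7,0,0,0]
    - [0.54,0.45,0.7,0,0,0]
    - [0,0,0.7,0,0,0]
    - [0,0,0.7,0,0,0]
    - [0,0,0.35,0,0,0]
    - [0,0,0,0,0,0]
    - [0,0,0,0,0,0]
    - [0,0,0.3,0,0,0]
    - [0,0,0,0,0,0]
    - [0,0,0,0,0,0]

```text
time: 43.02
tool_pos: [0.4953, 0.3816, 0.0214]
ee_rot: [3.142, -0.0, 3.029]
wrist_force: [-0.1, 0.3, -5.3]
width: 0.0217
finger_force: 30.0
```

>>> drive_tool:
  commands:
    - [0,0,0.2,0,0,0]
    - [0,0,0.15,0,0,0]
    - [0,0,0.04,0,0,0]
    - [0,0,0,0,0,0]
    - [0,0,0,0,0,0]

```text
time: 43.65
tool_pos: [0.4954, 0.3817, 0.0059]
ee_rot: [3.141, 0.0, 3.029]
wrist_force: [-0.3, -0.5, -4.4]
width: 0.0219
finger_force: 30.0
```

>>> drive_tool:
  commands:
    - [0,0,0,0,0,0]
    - [0,0,0,0,0,0]
    - [0,0,0,0,0,0]
    - [0,0,0,0,0,0]
    - [0,0,0,0,0,0]
    - [0,0,-0.3,0,0,0]
    - [0,0,-0.9,0,0,0]
    - [0,0,-1,0,0,0]
    - [0,0,-1,0,0,0]
    - [0,0,-1,0,0,0]
  gripper: 0

```text
time: 44.9
tool_pos: [0.4954, 0.3817, 0.1763]
ee_rot: [3.141, 0.001, 3.029]
wrist_force: [0.1, 0.6, -0.1]
width: 0.094
finger_force: 0.0
```

Run:
```python
from h import *
plan(.70,-.14,.19,3.14)
```

```text
wz total -1.107 units (tool) ; shift total units [ -5.136 -13.033  -0.341] min rows 14
```

```bash
cat > top.py <<'E'
from h import *
def blobs(s,m,minA=12):
    n,l,st,ce=cv2.connectedComponentsWithStats(m.astype(np.uint8)); return [(i,l==i,st[i,4],ce[i]) for i in range(1,n) if st[i,4]>=minA]
def scene(s):
    P=cloud(s); P[s['range_z']<=0]=np.nan; hsv=cv2.cvtColor(s['image'],cv2.COLOR_BGR2HSV); z=P[...,2]
    x,y=P[...,0],P[...,1]
    print('bench z',np.nanmedian(z[(abs(x-.40)<.03)&(abs(y+.1)<.03)]))
    m=(z>.02)&(z<.04)&(hsv[...,1]<90)&(y<-.13)&(y>-.5)&(x>.3)&(x<.66)
    for i,b,A,c in blobs(s,m):
        w=ray(s,*c,.03); print('gray' ,A,c.round(1),w[:2].round(4),'zmed',np.nanmedian(z[b]).round(4))
    r=(x>.5)&(x<.7)&(y<.02)&(y>-.25)
    m=r&(z>.072); 
    for i,b,A,c in blobs(s,m,6): print('stopper?',A,c.round(1),ray(s,*c,.078)[:2].round(4),np.nanmax(z[b]).round(4))
    m=r&(z>.045)
    for i,b,A,c in blobs(s,m,300):
        q=np.stack([x[b],y[b]],1).astype(np.float32); rc=cv2.minAreaRect(q); print('pan',A,rc)
    m=(z>.012)&(z<.03)&(abs(x-.42)<.06)&(abs(y)<.06)
    for i,b,A,c in blobs(s,m,20): print('dish',A,cv2.minAreaRect(np.stack([x[b],y[b]],1).astype(np.float32)))
    m=(z>.046)&(z<.07)&(abs(x-.547)<.05)&(abs(y-.035)<.04)
    for i,b,A,c in blobs(s,m,60): print('dial',A,cv2.minEnclosingCircle(np.stack([x[b],y[b]],1).astype(np.float32)),ray(s,*c,.052)[:2])
E
python3 - <<'E'
from top import *; import pickle
s=snap('top'); pickle.dump(s,open('t3.pkl','wb')); scene(s)
E
```

```text
bench z -0.0005923234008663736
gray 131 [394.  214.8] [ 0.5684 -0.4157] zmed 0.0297
gray 134 [387.4 256.2] [ 0.4463 -0.3945] zmed 0.029
gray 132 [351.2 257.7] [ 0.4402 -0.2884] zmed 0.029
gray 132 [315.  266.7] [ 0.4125 -0.1821] zmed 0.0292
stopper? 71 [311.7 196.4] [ 0.6141 -0.1674] 0.0835
pan 2823 ((0.6026305556297302, -0.11810921132564545), (0.13076116144657135, 0.19043855369091034), 7.2519755363464355)
dish 102 ((0.41798943281173706, 0.0017971061170101166), (0.0698980838060379, 0.06989379227161407), 9.901153564453125)
dial 284 ((0.5471392273902893, 0.035826098173856735), 0.02831334061920643) [0.54729691 0.03596354]
```

Run:
```python
from h import *
plan(.645,.0,.17,3.14)
```

```text
wz total -1.107 units (tool) ; shift total units [-3.697 -9.575  0.339] min rows 10
```

>>> drive_tool:
  commands:
    - [0,0,0,0,0,-0.55]
    - [0,0,0,0,0,-0.55]
    - [-0.35,-0.9,0,0,0,0]
    - [-0.35,-0.9,0,0,0,0]
    - [-0.35,-0.9,0,0,0,0]
    - [-0.35,-0.9,0,0,0,0]
    - [-0.35,-0.9,0,0,0,0]
    - [-0.35,-0.9,0,0,0,0]
    - [-0.35,-0.9,0,0,0,0]
    - [-0.35,-0.9,0,0,0,0]
    - [-0.35,-0.9,0,0,0,0]
    - [-0.35,-0.9,0.2,0,0,0]
    - [-0.2,-0.58,0.14,0,0,0]
    - [0,0,0,0,0,0]
    - [0,0,0,0,0,0]

```text
time: 46.82
tool_pos: [0.6423, -0.0007, 0.1606]
ee_rot: [3.141, 0.0, 3.14]
wrist_force: [0.2, -0.2, 0.4]
width: 0.0941
finger_force: 0.0
```

Run:
```python
from h import *; import pickle
s=snap('wrist'); pickle.dump(s,open('w9.pkl','wb')); print(get_obs()['tool_pos'],get_obs()['ee_rot'])
u,v=proj(s,[.5473,.0355,.053]).astype(int); print(u,v)
a=cv2.resize(s['image'][v-40:v+40,u-40:u+40],(400,400),interpolation=2)
t=snap('top'); b=cv2.resize(t['image'][195:295,305:440],(540,400),interpolation=2); b=b[:,:400] if 0 else cv2.resize(b,(400,400))
cv2.imwrite('pics/dc.png',np.hstack([a,b])); pickle.dump(t,open('t4.pkl','wb'))
```

```text
[ 6.42312287e-01 -4.48320424e-04  1.60760831e-01] [3.14088219e+00 4.83366090e-04 3.14080599e+00]
328 83
```

View pics/dc.png

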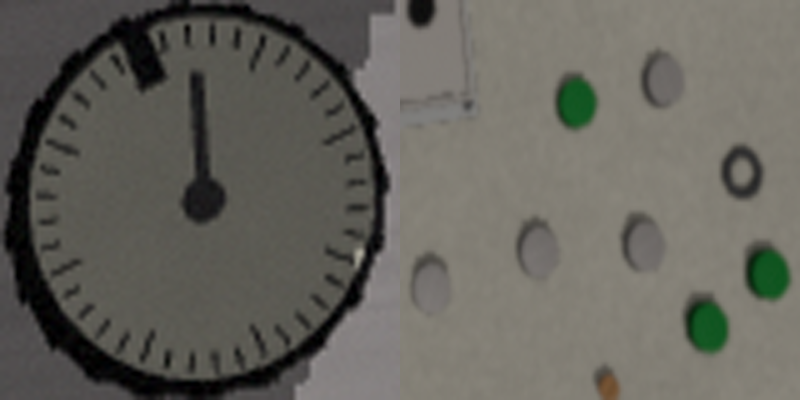

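The left panel shows the dial with the needle up at (197,75) and the heavy zero mark at (145,60), about 0.4 rad counter-clockwise of it. In the right panel the grey cylinders are at (663,80), (538,250), (643,245) and (430,283), and these are the samples. The three green ones, the ring at (742,172) and the small orange piece are not. First I'll move the stopper.

Run:
```python
from h import *
plan(.614,-.1674,.12,1.697)
plan(.614,-.1674,.056,1.697)
```

```text
wz total 14.441 units (tool) ; shift total units [-4.053 -1.228  1.023] min rows 5
wz total 14.441 units (tool) ; shift total units [-4.053 -1.228  2.623] min rows 5
```

>>> drive_tool:
  commands:
    - [0,0,0,0,0,0.96]
    - [0,0,0,0,0,0.96]
    - [0,0,0,0,0,0.96]
    - [0,0,0,0,0,0.96]
    - [0,0,0,0,0,0.96]
    - [0,0,0,0,0,0.96]
    - [0,0,0,0,0,0.96]
    - [0,0,0,0,0,0.96]
    - [0,0,0,0,0,0.96]
    - [0,0,0,0,0,0.96]
    - [0,0,0,0,0,0.96]
    - [0,0,0,0,0,0.96]
    - [0,0,0,0,0,0.96]
    - [0,0,0,0,0,0.96]
    - [0,0,0,0,0,0.96]
  gripper: 0.36

```text
time: 48.8
tool_pos: [0.6423, -0.0004, 0.1609]
ee_rot: [3.141, -0.0, 1.698]
wrist_force: [-0.5, 0.5, -0.7]
width: 0.0604
finger_force: 0.0
```

>>> drive_tool:
  commands:
    - [-0.81,-0.245,0,0,0,0]
    - [-0.81,-0.245,0,0,0,0]
    - [-0.81,-0.245,0,0,0,0]
    - [-0.81,-0.245,0,0,0,0]
    - [-0.81,-0.245,0.3,0,0,0]
    - [0,0,0.7,0,0,0]
    - [0,0,0,0,0,0]
    - [0,0,0,0,0,0]

```text
time: 49.8
tool_pos: [0.6152, -0.1679, 0.1214]
ee_rot: [3.14, 0.0, 1.701]
wrist_force: [0.1, -1.0, 1.4]
width: 0.0601
finger_force: 0.0
```

Run:
```python
from h import *
plan(.614,-.1674,.057,1.697)
```

```text
wz total 0.038 units (tool) ; shift total units [ 0.015 -0.028  1.611] min rows 2
```

>>> drive_tool:
  commands:
    - [0,-0.03,0.7,0,0,0]
    - [0,0,0.6,0,0,0]
    - [0,0,0.31,0,0,0]
    - [0,0,0,0,0,0]
    - [0,0,0,0,0,0]

```text
time: 50.42
tool_pos: [0.6145, -0.1691, 0.0576]
ee_rot: [3.139, 0.001, 1.7]
wrist_force: [-0.8, -0.2, -0.2]
width: 0.0602
finger_force: 0.0
```

>>> drive_tool:
  commands:
    - [0,0,0,0,0,0]
    - [0,0,0,0,0,0]
    - [0,0,0,0,0,0]
    - [0,0,0,0,0,0]
    - [0,0,0,0,0,0]
    - [0,0,0,0,0,0]
    - [0,0,-0.5,0,0,0]
    - [0,0,-0.8,0,0,0]
    - [0,0,-0.4,0,0,0]
    - [0,0,0,0,0,0]
  gripper: 1

```text
time: 51.68
tool_pos: [0.6146, -0.1694, 0.1265]
ee_rot: [3.137, 0.002, 1.699]
wrist_force: [-0.4, -0.6, -0.2]
width: 0.0261
finger_force: 30.0
```

Run:
```python
from h import *
plan(.418,.0018,.06,1.743)
```

```text
wz total -0.436 units (tool) ; shift total units [ 5.058 -4.11   1.663] min rows 6
```

>>> drive_tool:
  commands:
    - [0.6,-0.5,0,0,0,-0.43]
    - [0.72,-0.58,0,0,0,0]
    - [0.72,-0.58,0,0,0,0]
    - [0.72,-0.58,0,0,0,0]
    - [0.72,-0.58,0,0,0,0]
    - [0.72,-0.58,0.4,0,0,0]
    - [0.72,-0.58,0.7,0,0,0]
    - [0.14,-0.13,0.56,0,0,0]
    - [0,0,0,0,0,0]
    - [0,0,0,0,0,0]

```text
time: 52.92
tool_pos: [0.4184, 0.0031, 0.0579]
ee_rot: [3.141, 0.0, 1.742]
wrist_force: [0.6, 0.4, -0.6]
width: 0.0265
finger_force: 30.0
```

Run:
```python
from h import *
plan(.418,.0018,.014,1.743)
```

```text
wz total -0.010 units (tool) ; shift total units [-0.031 -0.015  1.098] min rows 2
```

>>> drive_tool:
  commands:
    - [-0.03,-0.01,0.6,0,0,0]
    - [0,0,0.45,0,0,0]
    - [0,0,0,0,0,0]
    - [0,0,0,0,0,0]

```text
time: 53.42
tool_pos: [0.4189, 0.0018, 0.0168]
ee_rot: [3.139, 0.001, 1.742]
wrist_force: [0.0, 0.1, -0.4]
width: 0.0265
finger_force: 30.0
```

>>> drive_tool:
  commands:
    - [0,0,0,0,0,0]
    - [0,0,0,0,0,0]
    - [0,0,0,0,0,0]
    - [0,0,-0.5,0,0,0]
    - [0,0,-0.9,0,0,0]
    - [0,0,-0.9,0,0,0]
    - [0,0,0,0,0,0]
  gripper: 0.66

```text
time: 54.3
tool_pos: [0.42, 0.0019, 0.1108]
ee_rot: [3.134, 0.002, 1.742]
wrist_force: [0.3, -0.1, 0.2]
width: 0.0322
finger_force: 0.0
```

Run:
```python
from top import *
s=snap('top'); scene(s)
plan(.4125,-.1821,.06,1.743)
```

```text
bench z -0.0008253235556892249
gray 133 [393.9 214.8] [ 0.5684 -0.4154] zmed 0.0298
gray 133 [387.4 256.2] [ 0.4464 -0.3946] zmed 0.0296
gray 132 [351.3 257.7] [ 0.4404 -0.2885] zmed 0.0292
gray 131 [315.  266.8] [ 0.4124 -0.1821] zmed 0.0295
stopper? 64 [248.8 231.4] [0.5113 0.0107] 0.2575
pan 2851 ((0.6024985909461975, -0.11807438731193542), (0.13046611845493317, 0.19024907052516937), 7.194962978363037)
dial 287 ((0.5473660230636597, 0.036354269832372665), 0.028476817533373833) [0.54710996 0.03608135]
wz total -0.006 units (tool) ; shift total units [-4.511 -0.937  1.213] min rows 5
```

The stopper is out and released in the dish. Now the cylinders, nearest first.

>>> drive_tool:
  commands:
    - [-0.4,-0.2,0,0,0,0.46]
    - [-0.9,-0.18,0,0,0,0]
    - [-0.9,-0.18,0,0,0,0]
    - [-0.9,-0.18,0,0,0,0]
    - [-0.9,-0.18,0.3,0,0,0]
    - [-0.5,-0.05,0.7,0,0,0]
    - [0,0,0.3,0,0,0]
    - [0,0,0,0,0,0]
    - [0,0,0,0,0,0]
  gripper: 0.2

```text
time: 55.48
tool_pos: [0.4028, -0.1808, 0.0559]
ee_rot: [3.141, 0.0, 1.698]
wrist_force: [0.4, 0.6, 0.1]
width: 0.0754
finger_force: 0.0
```

Run:
```python
from h import *
plan(.4124,-.1821,.005,1.697)
```

```text
wz total 0.006 units (tool) ; shift total units [-0.062  0.234  1.273] min rows 2
```

>>> drive_tool:
  commands:
    - [-0.06,0.23,0,0,0,0]
    - [0,0,0.7,0,0,0]
    - [0,0,0.55,0,0,0]
    - [0,0,0,0,0,0]
    - [0,0,0,0,0,0]

```text
time: 56.1
tool_pos: [0.413, -0.1831, 0.0067]
ee_rot: [3.14, 0.001, 1.697]
wrist_force: [0.2, -0.7, -0.5]
width: 0.0752
finger_force: 0.0
```

>>> drive_tool:
  commands:
    - [0,0,0,0,0,0]
    - [0,0,0,0,0,0]
    - [0,0,0,0,0,0]
    - [0,0,0,0,0,0]
    - [0,0,0,0,0,0]
    - [0,0,0,0,0,0]
    - [0,0,-0.4,0,0,0]
    - [0,0,-1,0,0,0]
    - [0,0,-1,0,0,0]
    - [0,0,0,0,0,0]
  gripper: 1

```text
time: 57.35
tool_pos: [0.4145, -0.1842, 0.1057]
ee_rot: [3.134, 0.005, 1.696]
wrist_force: [1.3, 0.3, -2.6]
width: 0.0376
finger_force: 30.0
```

Run:
```python
from h import *
plan(.5942,-.0525,.09,1.697)
```

```text
wz total -0.007 units (tool) ; shift total units [2.7   4.872 0.392] min rows 5
```

>>> drive_tool:
  commands:
    - [0.45,0.81,0,0,0,0]
    - [0.45,0.81,0,0,0,0]
    - [0.45,0.81,0,0,0,0]
    - [0.45,0.81,0,0,0,0]
    - [0.45,0.81,0,0,0,0]
    - [0.45,0.82,0.3,0,0,0]
    - [0,0,0.3,0,0,0]
    - [0,0,0,0,0,0]
    - [0,0,0,0,0,0]

```text
time: 58.48
tool_pos: [0.5907, -0.0519, 0.0771]
ee_rot: [-3.141, -0.0, 1.695]
wrist_force: [0.0, 0.2, -1.8]
width: 0.0372
finger_force: 30.0
```

Run:
```python
from h import *
plan(.5942,-.0525,.057,1.697)
```

```text
wz total -0.017 units (tool) ; shift total units [-0.027  0.085  0.502] min rows 1
```

>>> drive_tool:
  commands:
    - [-0.03,0.085,0.2,0,0,0]
    - [0,0,0.3,0,0,0]
    - [0,0,0,0,0,0]
    - [0,0,0,0,0,0]

```text
time: 58.98
tool_pos: [0.595, -0.052, 0.0573]
ee_rot: [-3.141, -0.0, 1.696]
wrist_force: [-0.3, 0.1, -1.9]
width: 0.037
finger_force: 30.0
```

>>> drive_tool:
  commands:
    - [0,0,0,0,0,0]
    - [0,0,0,0,0,0]
    - [0,0,0,0,0,0]
    - [0,0,-0.5,0,0,0]
    - [0,0,-0.8,0,0,0]
    - [0,0,0,0,0,0]
    - [0,0,0,0,0,0]
  gripper: 0.45

```text
time: 59.85
tool_pos: [0.5947, -0.0519, 0.1086]
ee_rot: [-3.141, -0.0, 1.696]
wrist_force: [0.5, 0.5, 0.6]
width: 0.0516
finger_force: 0.0
```

Run:
```python
from top import *
s=snap('top'); scene(s)
plan(.4404,-.2885,.06,1.697)
```

```text
bench z -0.0001311008913271802
gray 134 [394.  214.8] [ 0.5685 -0.4155] zmed 0.0294
gray 135 [387.3 256.2] [ 0.4463 -0.3944] zmed 0.0293
gray 132 [351.2 257.7] [ 0.4403 -0.2884] zmed 0.029
stopper? 3806 [266.  192.1] [ 0.6247 -0.0361] 0.5089
pan 5104 ((0.593024492263794, -0.10011124610900879), (0.23876337707042694, 0.18600721657276154), 89.99714660644531)
dish 20 ((0.45230555534362793, -0.007818706333637238), (0.04539875686168671, 0.013793999329209328), 79.63690948486328)
dial 134 ((0.545535147190094, 0.02890312671661377), 0.026843726634979248) [0.54460662 0.02389905]
wz total -0.007 units (tool) ; shift total units [-5.385 -4.561  1.196] min rows 6
```

>>> drive_tool:
  commands:
    - [-0.9,-0.76,0,0,0,0]
    - [-0.9,-0.76,0,0,0,0]
    - [-0.9,-0.76,0,0,0,0]
    - [-0.9,-0.76,0,0,0,0]
    - [-0.9,-0.76,0,0,0,0]
    - [-0.885,-0.76,0.3,0,0,0]
    - [0,0,0.9,0,0,0]
    - [0,0,0,0,0,0]
    - [0,0,0,0,0,0]
  gripper: 0.2

```text
time: 61.02
tool_pos: [0.4413, -0.2881, 0.0614]
ee_rot: [-3.141, -0.001, 1.697]
wrist_force: [-0.2, 0.6, -0.0]
width: 0.0752
finger_force: 0.0
```

Run:
```python
from h import *
plan(.4403,-.2884,.006,1.697)
```

```text
wz total -0.001 units (tool) ; shift total units [-0.003 -0.025  1.385] min rows 2
```

>>> drive_tool:
  commands:
    - [0,-0.02,0.8,0,0,0]
    - [0,0,0.58,0,0,0]
    - [0,0,0,0,0,0]
    - [0,0,0,0,0,0]

```text
time: 61.52
tool_pos: [0.4417, -0.2891, 0.0081]
ee_rot: [3.139, 0.002, 1.697]
wrist_force: [0.9, -0.3, 0.5]
width: 0.0751
finger_force: 0.0
```

>>> drive_tool:
  commands:
    - [0,0,0,0,0,0]
    - [0,0,0,0,0,0]
    - [0,0,0,0,0,0]
    - [0,0,0,0,0,0]
    - [0,0,0,0,0,0]
    - [0,0,0,0,0,0]
    - [0,0,-0.4,0,0,0]
    - [0,0,-1,0,0,0]
    - [0,0,-1,0,0,0]
    - [0,0,0,0,0,0]
    - [0,0,0,0,0,0]
  gripper: 1

```text
time: 62.9
tool_pos: [0.4399, -0.288, 0.1011]
ee_rot: [-3.141, -0.002, 1.696]
wrist_force: [-1.1, 0.6, -2.9]
width: 0.0375
finger_force: 30.0
```

Run:
```python
from h import *
plan(.5997,-.0962,.08,1.697)
```

```text
wz total -0.006 units (tool) ; shift total units [4.255 4.568 0.529] min rows 5
```

>>> drive_tool:
  commands:
    - [0.71,0.76,0,0,0,0]
    - [0.71,0.76,0,0,0,0]
    - [0.71,0.76,0,0,0,0]
    - [0.71,0.76,0,0,0,0]
    - [0.71,0.76,0,0,0,0]
    - [0.705,0.768,0,0,0,0]
    - [0,0,0.5,0,0,0]
    - [0,0,0,0,0,0]
    - [0,0,0,0,0,0]

```text
time: 64.03
tool_pos: [0.5994, -0.097, 0.081]
ee_rot: [-3.139, -0.001, 1.696]
wrist_force: [-0.3, 0.0, -2.5]
width: 0.0373
finger_force: 30.0
```

Run:
```python
from h import *
plan(.5997,-.0962,.056,1.697)
```

```text
wz total -0.013 units (tool) ; shift total units [0.019 0.01  0.625] min rows 1
```

>>> drive_tool:
  commands:
    - [0.02,0.01,0.3,0,0,0]
    - [0,0,0.32,0,0,0]
    - [0,0,0,0,0,0]
    - [0,0,0,0,0,0]

```text
time: 64.53
tool_pos: [0.6005, -0.0961, 0.0574]
ee_rot: [-3.142, -0.0, 1.696]
wrist_force: [-0.4, -1.0, -2.6]
width: 0.0377
finger_force: 30.0
```

>>> drive_tool:
  commands:
    - [0,0,0,0,0,0]
    - [0,0,0,0,0,0]
    - [0,0,0,0,0,0]
    - [0,0,-0.5,0,0,0]
    - [0,0,-0.8,0,0,0]
    - [0,0,0,0,0,0]
    - [0,0,0,0,0,0]
  gripper: 0.45

```text
time: 65.4
tool_pos: [0.6002, -0.0959, 0.1086]
ee_rot: [-3.141, -0.0, 1.696]
wrist_force: [-0.7, 0.1, -0.2]
width: 0.0515
finger_force: 0.0
```

Run:
```python
from top import *
s=snap('top'); scene(s)
plan(.4463,-.3944,.06,1.697)
```

```text
bench z 0.5046400872844391
gray 133 [394.  214.9] [ 0.5682 -0.4155] zmed 0.0289
gray 135 [387.3 256.2] [ 0.4463 -0.3944] zmed 0.0292
stopper? 4043 [287.3 191.1] [ 0.6285 -0.0972] 0.5086
pan 4625 ((0.5954875946044922, -0.09932185709476471), (0.19120527803897858, 0.2383265644311905), 1.364412546157837)
dial 265 ((0.5472385883331299, 0.03605223447084427), 0.028324078768491745) [0.54768051 0.03770597]
wz total -0.007 units (tool) ; shift total units [-6.922 -4.745  1.196] min rows 7
```

>>> drive_tool:
  commands:
    - [-0.86,-0.59,0,0,0,0]
    - [-0.86,-0.59,0,0,0,0]
    - [-0.86,-0.59,0,0,0,0]
    - [-0.86,-0.59,0,0,0,0]
    - [-0.87,-0.6,0,0,0,0]
    - [-0.87,-0.6,0,0,0,0]
    - [-0.87,-0.6,0,0,0,0]
    - [-0.87,-0.585,0.3,0,0,0]
    - [0,0,0.9,0,0,0]
    - [0,0,0,0,0,0]
    - [0,0,0,0,0,0]
  gripper: 0.2

```text
time: 66.82
tool_pos: [0.4471, -0.394, 0.0613]
ee_rot: [-3.141, -0.001, 1.697]
wrist_force: [0.7, -0.0, 0.5]
width: 0.0754
finger_force: 0.0
```

Run:
```python
from top import *
plan(.4463,-.3944,.006,1.697)
```

```text
wz total -0.002 units (tool) ; shift total units [-0.008 -0.02   1.383] min rows 2
```

>>> drive_tool:
  commands:
    - [0,-0.02,0.8,0,0,0]
    - [0,0,0.58,0,0,0]
    - [0,0,0,0,0,0]
    - [0,0,0,0,0,0]

```text
time: 67.32
tool_pos: [0.4474, -0.3952, 0.0083]
ee_rot: [3.14, 0.003, 1.697]
wrist_force: [0.5, -0.0, -0.7]
width: 0.0754
finger_force: 0.0
```

>>> drive_tool:
  commands:
    - [0,0,0,0,0,0]
    - [0,0,0,0,0,0]
    - [0,0,0,0,0,0]
    - [0,0,0,0,0,0]
    - [0,0,0,0,0,0]
    - [0,0,0,0,0,0]
    - [0,0,-0.4,0,0,0]
    - [0,0,-1,0,0,0]
    - [0,0,-1,0,0,0]
    - [0,0,0,0,0,0]
    - [0,0,0,0,0,0]
  gripper: 1

```text
time: 68.7
tool_pos: [0.4457, -0.3938, 0.1007]
ee_rot: [-3.141, -0.002, 1.696]
wrist_force: [-0.8, 0.5, -3.0]
width: 0.0374
finger_force: 30.0
```

Run:
```python
from h import *
plan(.6053,-.1398,.08,1.697)
```

```text
wz total -0.006 units (tool) ; shift total units [5.796 4.757 0.518] min rows 6
```

>>> drive_tool:
  commands:
    - [0.83,0.68,0,0,0,0]
    - [0.83,0.68,0,0,0,0]
    - [0.83,0.68,0,0,0,0]
    - [0.83,0.68,0,0,0,0]
    - [0.83,0.68,0,0,0,0]
    - [0.83,0.68,0,0,0,0]
    - [0.816,0.677,0,0,0,0]
    - [0,0,0.5,0,0,0]
    - [0,0,0,0,0,0]
    - [0,0,0,0,0,0]

```text
time: 69.95
tool_pos: [0.605, -0.1408, 0.0808]
ee_rot: [-3.139, -0.001, 1.696]
wrist_force: [0.8, -0.2, -2.9]
width: 0.0372
finger_force: 30.0
```

Run:
```python
from h import *
plan(.6053,-.1398,.0555,1.697)
```

```text
wz total -0.013 units (tool) ; shift total units [0.024 0.011 0.633] min rows 1
```

>>> drive_tool:
  commands:
    - [0.02,0.01,0.3,0,0,0]
    - [0,0,0.32,0,0,0]
    - [0,0,0,0,0,0]
    - [0,0,0,0,0,0]

```text
time: 70.45
tool_pos: [0.6062, -0.14, 0.0574]
ee_rot: [-3.142, -0.0, 1.696]
wrist_force: [0.6, 0.1, -1.4]
width: 0.0374
finger_force: 30.0
```

>>> drive_tool:
  commands:
    - [0,0,0,0,0,0]
    - [0,0,0,0,0,0]
    - [0,0,0,0,0,0]
    - [0,0,-0.5,0,0,0]
    - [0,0,-0.8,0,0,0]
    - [0,0,0,0,0,0]
    - [0,0,0,0,0,0]
  gripper: 0.45

```text
time: 71.32
tool_pos: [0.6061, -0.1398, 0.1094]
ee_rot: [3.141, -0.0, 1.696]
wrist_force: [-0.5, 0.5, 0.2]
width: 0.0514
finger_force: 0.0
```

Run:
```python
from top import *
s=snap('top'); scene(s)
plan(.5682,-.4155,.06,1.697)
```

```text
bench z 0.5187889189755374
gray 134 [394.  214.9] [ 0.5683 -0.4155] zmed 0.029
stopper? 4219 [308.  189.7] [ 0.6334 -0.1566] 0.508
pan 4684 ((0.5937538146972656, -0.11576727032661438), (0.19579079747200012, 0.18330149352550507), 7.354575157165527)
dish 58 ((0.4159514605998993, 0.014976665377616882), (0.07174009084701538, 0.04546798765659332), 4.270033836364746)
dial 288 ((0.5471962094306946, 0.035876646637916565), 0.028337066993117332) [0.54715645 0.03589001]
wz total -0.007 units (tool) ; shift total units [-6.723 -1.796  1.211] min rows 7
```

>>> drive_tool:
  commands:
    - [-0.84,-0.225,0,0,0,0]
    - [-0.84,-0.225,0,0,0,0]
    - [-0.84,-0.225,0,0,0,0]
    - [-0.84,-0.225,0,0,0,0]
    - [-0.84,-0.225,0,0,0,0]
    - [-0.84,-0.225,0,0,0,0]
    - [-0.84,-0.225,0,0,0,0]
    - [-0.84,-0.22,0.3,0,0,0]
    - [0,0,0.9,0,0,0]
    - [0,0,0,0,0,0]
    - [0,0,0,0,0,0]
  gripper: 0.2

```text
time: 72.75
tool_pos: [0.5687, -0.415, 0.0613]
ee_rot: [-3.141, -0.001, 1.697]
wrist_force: [-0.3, 0.2, 0.2]
width: 0.075
finger_force: 0.0
```

Run:
```python
from top import *
plan(.5683,-.4155,.006,1.697)
```

```text
wz total -0.002 units (tool) ; shift total units [-0.011 -0.011  1.383] min rows 2
```

>>> drive_tool:
  commands:
    - [-0.01,-0.01,0.8,0,0,0]
    - [0,0,0.58,0,0,0]
    - [0,0,0,0,0,0]
    - [0,0,0,0,0,0]

```text
time: 73.25
tool_pos: [0.5695, -0.4165, 0.0087]
ee_rot: [3.139, 0.003, 1.697]
wrist_force: [0.6, -1.5, 1.4]
width: 0.0755
finger_force: 0.0
```

>>> drive_tool:
  commands:
    - [0,0,0,0,0,0]
    - [0,0,0,0,0,0]
    - [0,0,0,0,0,0]
    - [0,0,0,0,0,0]
    - [0,0,0,0,0,0]
    - [0,0,0,0,0,0]
    - [0,0,-0.4,0,0,0]
    - [0,0,-1,0,0,0]
    - [0,0,-1,0,0,0]
    - [0,0,0,0,0,0]
    - [0,0,0,0,0,0]
  gripper: 1

```text
time: 74.62
tool_pos: [0.5678, -0.4154, 0.1007]
ee_rot: [-3.14, -0.002, 1.696]
wrist_force: [-0.7, -1.0, -2.8]
width: 0.0378
finger_force: 30.0
```

Run:
```python
from h import *
plan(.6108,-.1825,.08,1.697)
```

```text
wz total -0.006 units (tool) ; shift total units [5.64  1.8   0.516] min rows 6
```

>>> drive_tool:
  commands:
    - [0.81,0.257,0,0,0,0]
    - [0.81,0.257,0,0,0,0]
    - [0.81,0.257,0,0,0,0]
    - [0.81,0.257,0,0,0,0]
    - [0.8,0.257,0,0,0,0]
    - [0.8,0.257,0,0,0,0]
    - [0.8,0.257,0,0,0,0]
    - [0,0,0.5,0,0,0]
    - [0,0,0,0,0,0]
    - [0,0,0,0,0,0]

```text
time: 75.88
tool_pos: [0.6105, -0.184, 0.0807]
ee_rot: [-3.139, -0.001, 1.695]
wrist_force: [0.3, -0.5, -2.9]
width: 0.0373
finger_force: 30.0
```

Run:
```python
from h import *
plan(.6108,-.1828,.0545,1.697)
```

```text
wz total -0.020 units (tool) ; shift total units [0.028 0.012 0.655] min rows 1
```

>>> drive_tool:
  commands:
    - [0.03,0.01,0.3,0,0,0]
    - [0,0,0.33,0,0,0]
    - [0,0,0,0,0,0]
    - [0,0,0,0,0,0]

```text
time: 76.38
tool_pos: [0.6116, -0.182, 0.0569]
ee_rot: [-3.141, -0.0, 1.696]
wrist_force: [-0.1, -0.0, -2.3]
width: 0.0373
finger_force: 30.0
```

>>> drive_tool:
  commands:
    - [0,0,0,0,0,0]
    - [0,0,0,0,0,0]
    - [0,0,0,0,0,0]
    - [0,0,-0.5,0,0,0]
    - [0,0,-0.8,0,0,0]
    - [0,0,-0.9,0,0,0]
    - [0,0,-0.7,0,0,0]
    - [0,0,0,0,0,0]
  gripper: 0.45

```text
time: 77.38
tool_pos: [0.6136, -0.1826, 0.1782]
ee_rot: [3.134, 0.004, 1.696]
wrist_force: [0.7, 0.4, -1.2]
width: 0.0516
finger_force: 0.0
```

Run:
```python
from h import *
plan(.56,-.07,.17,1.697)
```

```text
wz total -0.007 units (tool) ; shift total units [ 2.962 -0.975  0.205] min rows 3
```

>>> drive_tool:
  commands:
    - [0.74,-0.24,0,0,0,0]
    - [0.74,-0.24,0,0,0,0]
    - [0.74,-0.24,0,0,0,0]
    - [0.74,-0.24,0,0,0,0]
    - [0,0,0,0,0,0]
    - [0,0,0,0,0,0]
    - [0,0,0,0,0,0]
  gripper: 0.15

```text
time: 78.25
tool_pos: [0.5589, -0.0701, 0.1726]
ee_rot: [-3.141, 0.0, 1.695]
wrist_force: [-0.1, 0.1, -0.7]
width: 0.0801
finger_force: 0.0
```

```bash
cat > dial.py <<'E'
from h import *
C0=(.5472,.0359)
def dial(s,C=C0,verbose=True):
    g=cv2.cvtColor(s['image'],6).astype(np.float32)
    # refine centre: bright face centroid near C
    v,u=np.mgrid[:420,:560]; uv=proj(s,[*C,.052]); r=np.hypot(u-uv[0],v-uv[1])
    ppm=np.linalg.norm(proj(s,[C[0]+.01,C[1],.052])-uv)/.01
    th=cv2.threshold(s['image'][int(uv[1])-30:int(uv[1])+30,int(uv[0])-30:int(uv[0])+30,1].copy(),0,255,8)[0]
    m=((g>th)&(r<.03*ppm)).astype(np.uint8); m=cv2.morphologyEx(m,cv2.MORPH_CLOSE,np.ones((9,9)))
    c=max(cv2.findContours(m,0,1)[0],key=cv2.contourArea); (cu,cv_),rad=cv2.minEnclosingCircle(c); C2=ray(s,cu,cv_,.052)[:2]
    print('uv',uv.round(1),'face centre',C2.round(4),'rad mm',rad/ppm*1e3,'thr',th)
    th_=np.radians(np.arange(0,360,.5))
    def ring(r0,r1,z,C):
        acc=0
        rs=np.arange(r0,r1,.0005)
        for rr in rs:
            p=np.array([proj(s,[C[0]+rr*np.cos(a),C[1]+rr*np.sin(a),z]) for a in th_],np.float32)
            acc=acc+cv2.remap(g,p[None,:,0],p[None,:,1],1)[0]
        return acc/len(rs)
    out={}
    for n,r0,r1,z in [('zero',.0185,.0215,.052),('needle',.008,.0155,.054)]:
        l=ring(r0,r1,z,C2); w=np.clip(np.median(l)-l-.35*(np.median(l)-l.min()),0,None)
        i=l.argmin(); k=np.arange(-24,25); ww=w[(i+k)%720]; a=(i+(k*ww).sum()/ww.sum())*.5
        out[n]=a; print(n,'dir deg %.1f'%a,'depth',np.median(l)-l.min(),'2nd', )
    d=(out['zero']-out['needle']+180)%360-180
    print('zero is ccw of needle by %.1f deg = %.3f rad'%(d,np.radians(d))); return C2,d
E
python3 - <<'E'
from dial import *; import pickle
print('-- old view'); dial(pickle.load(open('w9.pkl','rb')))
s=snap('wrist'); pickle.dump(s,open('w10.pkl','wb')); print('-- now'); dial(s); print(get_obs()['tool_pos'])
P=cloud(s); z=P[...,2]; x,y=P[...,0],P[...,1]
for a in [(.60,.036),(.592,.03),(.59,.05),(.505,.036),(.51,.02)]:
    m=np.hypot(x-a[0],y-a[1])<.006; print(a,m.sum(),np.nanmax(z[m]) if m.any() else None)
E
```

```text
-- old view
uv [328.9  83.4] face centre [0.5472 0.0359] rad mm 29.99469842689768 thr 58.0
zero dir deg 206.1 depth 71.16585 2nd
needle dir deg 188.5 depth 60.25036 2nd
zero is ccw of needle by 17.6 deg = 0.306 rad
-- now
uv [279.9  68.5] face centre [0.547  0.0361] rad mm 29.924512844849207 thr 118.0
zero dir deg 207.1 depth 141.2002 2nd
needle dir deg 134.9 depth 114.71042 2nd
zero is ccw of needle by 72.3 deg = 1.261 rad
[ 0.5589534  -0.07012605  0.17263878]
(0.6, 0.036) 194 0.024442660738347846
(0.592, 0.03) 150 0.016518324449581363
(0.59, 0.05) 168 0.0202585907110023
(0.505, 0.036) 133 0.012358741685286237
(0.51, 0.02) 134 0.013008179219121173
```

```bash
cat > dial.py <<'E'
from h import *
def dial(s,C=(.5472,.0359)):
    g=cv2.cvtColor(s['image'],6)
    S=8; w=np.arange(-.032,.032,.0001)   # rectified top view at z=.052, 0.1 mm per px; row=x, col=y
    X,Y=np.meshgrid(C[0]+w,C[1]+w,indexing='ij'); P=np.stack([X,Y,np.full_like(X,.052)],-1)@s['R'].T+s['t']
    M=cv2.remap(g,(P[...,0]/P[...,2]*s['fx']+s['cx']).astype(np.float32),(P[...,1]/P[...,2]*s['fy']+s['cy']).astype(np.float32),2)
    R=np.hypot(X-C[0],Y-C[1]); t=cv2.threshold(M[R<.022][None].copy(),0,255,8)[0]
    n,l,st,ce=cv2.connectedComponentsWithStats(((M>t)&(R<.031)).astype(np.uint8)); 
    i=np.bincount(l[(R<.018)&(M>t)]).argmax(); c=max(cv2.findContours((l==i).astype(np.uint8),0,1)[0],key=cv2.contourArea)
    (a,b),ax,_=cv2.fitEllipse(cv2.convexHull(c)); F=np.array([C[0]+w[0]+b*1e-4,C[1]+w[0]+a*1e-4])
    R=np.hypot(X-F[0],Y-F[1]); A=np.arctan2(Y-F[1],X-F[0]); dk=M<t
    n,l,st,ce=cv2.connectedComponentsWithStats((dk&(R<.0178)).astype(np.uint8)); i=1+st[1:,4].argmax(); q=np.stack([X[l==i],Y[l==i]],1)
    hub=q[np.hypot(*(q-F).T)<.006].mean(0); far=q[np.hypot(*(q-hub).T)>.007]; d=far.mean(0)-hub; nd=np.degrees(np.arctan2(d[1],d[0]))
    ring=(R>.0190)&(R<.0205); a=np.degrees(A[ring]); k=dk[ring]; h=np.bincount(((a+180)).astype(int)%360,weights=k,minlength=360)/np.bincount((a+180).astype(int)%360,minlength=360)
    sm=np.convolve(np.r_[h[-4:],h,h[:4]],np.ones(9),'valid'); j=sm.argmax(); kk=np.arange(-9,10); hh=h[(j+kk)%360]; z=j+.5+(kk*hh).sum()/hh.sum()-180
    e=(z-nd+180)%360-180
    print('face c',F.round(4),'axes mm',np.round(np.array(ax)/10,1),'hub',hub.round(4),'tip r',np.hypot(*(q-hub).T).max().round(4),'needle %.1f zero %.1f'%(nd,z),'peak %.1f'%sm.max(),'zero ccw of needle %.1f deg = %.3f rad'%(e,np.radians(e)))
    return F,e
E
python3 - <<'E'
from dial import *; import pickle
for f in ('w9','w10'): dial(pickle.load(open(f+'.pkl','rb')))
F=(.547,.036); plan(*F,.10,1.697)
E
```

```text
face c [0.5469 0.0352] axes mm [51.1 51.1] hub [0.546  0.0354] tip r 0.0169 needle -174.8 zero -155.5 peak 9.0 zero ccw of needle 19.4 deg = 0.338 rad
face c [0.5471 0.0357] axes mm [49.5 51.3] hub [0.5465 0.036 ] tip r 0.0172 needle 131.4 zero -154.1 peak 9.0 zero ccw of needle 74.5 deg = 1.300 rad
wz total -0.019 units (tool) ; shift total units [2.67  0.037 1.816] min rows 3
```

The pan holds all four cylinders: the needle has swung 0.94 rad, and the zero mark is now 1.30 rad counter-clockwise of it. I'll grip the bezel and turn it clockwise.

>>> drive_tool:
  commands:
    - [0.67,0.01,0.3,0,0,0]
    - [0.67,0.01,0.4,0,0,0]
    - [0.67,0.01,0.4,0,0,0]
    - [0.66,0.01,0.4,0,0,0]
    - [0,0,0.31,0,0,0]
    - [0,0,0,0,0,0]
    - [0,0,0,0,0,0]

```text
time: 79.18
tool_pos: [0.5476, 0.0358, 0.1012]
ee_rot: [3.141, 0.0, 1.695]
wrist_force: [0.4, -0.2, -0.3]
width: 0.0797
finger_force: 0.0
```

Run:
```python
from h import *
plan(.547,.0358,.034,1.697)
```

```text
wz total -0.022 units (tool) ; shift total units [ 0.003 -0.016  1.681] min rows 2
```

>>> drive_tool:
  commands:
    - [0,-0.016,0.7,0,0,0]
    - [0,0,0.7,0,0,0]
    - [0,0,0.28,0,0,0]
    - [0,0,0,0,0,0]
    - [0,0,0,0,0,0]

```text
time: 79.8
tool_pos: [0.5476, 0.0366, 0.035]
ee_rot: [3.139, 0.0, 1.696]
wrist_force: [0.4, -0.5, 0.6]
width: 0.0796
finger_force: 0.0
```

>>> drive_tool:
  commands:
    - [0,0,0,0,0,0]
    - [0,0,0,0,0,0]
    - [0,0,0,0,0,0]
    - [0,0,0,0,0,0]
    - [0,0,0,0,0,0]
    - [0,0,0,0,0,0]
  gripper: 1

```text
time: 80.55
tool_pos: [0.5464, 0.0368, 0.0339]
ee_rot: [3.141, 0.0, 1.696]
wrist_force: [-2.2, -0.5, 4.3]
width: 0.0552
finger_force: 30.0
```

>>> drive_tool:
  commands:
    - [0,0,0,0,0,0.8]
    - [0,0,0,0,0,0.8]
    - [0,0,0,0,0,0.8]
    - [0,0,0,0,0,0.8]
    - [0,0,0,0,0,0.8]
    - [0,0,0,0,0,0.8]
    - [0,0,0,0,0,0.8]
    - [0,0,0,0,0,0.8]
    - [0,0,0,0,0,0.8]
    - [0,0,0,0,0,0.8]
    - [0,0,0,0,0,0.8]
    - [0,0,0,0,0,0.8]
    - [0,0,0,0,0,0.8]
    - [0,0,0,0,0,0.8]
    - [0,0,0,0,0,0.8]
    - [0,0,0,0,0,0.8]
    - [0,0,0,0,0,0.2]
    - [0,0,0,0,0,0]
    - [0,0,0,0,0,0]

```text
time: 82.92
tool_pos: [0.5472, 0.0364, 0.0339]
ee_rot: [3.14, -0.002, 0.397]
wrist_force: [1.5, -2.5, 3.3]
width: 0.0555
finger_force: 30.0
```

>>> drive_tool:
  commands:
    - [0,0,0,0,0,0]
    - [0,0,0,0,0,0]
    - [0,0,0,0,0,0]
    - [0,0,-0.5,0,0,0]
    - [0,0,-0.9,0,0,0]
    - [-0.6,0,-0.9,0,0,0]
    - [-0.7,0,-0.9,0,0,0]
    - [-0.7,0,-0.2,0,0,0]
    - [-0.6,0,0,0,0,0]
    - [0,0,0,0,0,0]
    - [0,0,0,0,0,0]
    - [0,0,0,0,0,0]
  gripper: 0.26

```text
time: 84.42
tool_pos: [0.4509, -0.003, 0.1691]
ee_rot: [-3.141, 0.0, 0.397]
wrist_force: [0.1, 0.0, 0.3]
width: 0.0697
finger_force: 0.0
```

Run:
```python
from dial import *; import pickle
print(get_obs()['tool_pos'])
s=snap('wrist'); pickle.dump(s,open('w11.pkl','wb')); dial(s)
```

```text
[ 0.45086694 -0.00296076  0.169074  ]
face c [0.5492 0.0551] axes mm [ 9.7 31.7] hub [0.5486 0.0526] tip r 0.0191 needle -98.9 zero nan peak nan zero ccw of needle nan deg = nan raddial.py:14: RuntimeWarning: invalid value encountered in divide
  ring=(R>.0190)&(R<.0205); a=np.degrees(A[ring]); k=dk[ring]; h=np.bincount(((a+180)).astype(int)%360,weights=k,minlength=360)/np.bincount((a+180).astype(int)%360,minlength=360)
```

Run:
```python
from dial import *; import pickle
s=pickle.load(open('w11.pkl','rb')); u,v=proj(s,[.547,.0358,.052]); print(u,v)
g=cv2.cvtColor(s['image'],6); u,v=int(u),int(v); print(g[max(v-36,0):v+37:6,u-36:u+37:6])
plan(.559,-.07,.172,1.697)
```

```text
278.82987499875856 73.75354174679381
[[139 141 138 141 132   5  35  28   7  83  83  83  87]
 [142 140 141  19  92  97  99  98  48  98  11  84  85]
 [142 136  21 160  97  96  98  98  98  99  94  63  84]
 [140  38 158 162  94  97  99  99 101 100  97  97  84]
 [141  41 162  96  97  96  99  98  98  97  97  96  44]
 [147 155 162  98  97  97  97 101 102  99 100  99  11]
 [ 86 120 163  96  97  96  30  70  97  99  99  94  18]
 [ 85 137  86  86  38  97  98  96  96  97  99  54   8]
 [ 83  15  25  95  99  98  98  99 100  99 100 100   4]
 [ 84   2  98  95  99  98  97  99  99  99  95 100  88]
 [ 87  85  14  99  99 100  98  98  99  97  52   8  87]
 [ 86  83  82   8  48  97  97  73  98 100  21  87  84]
 [ 87  83  82  87   3  12  48  37   6  56  87  87  86]]
wz total -13.002 units (tool) ; shift total units [-2.002  2.472 -0.074] min rows 3
```

```bash
sed -i "s/t=cv2.threshold(M\[R<.022\].*/t=.66*np.percentile(M[R<.018],25)/" dial.py
python3 - <<'E'
from dial import *; import pickle
for f in ('w9','w10','w11'): dial(pickle.load(open(f+'.pkl','rb')))
E
```

```text
face c [0.5469 0.0352] axes mm [51.2 51.2] hub [0.546  0.0354] tip r 0.0169 needle -174.8 zero -155.4 peak 9.0 zero ccw of needle 19.4 deg = 0.338 rad
face c [0.5471 0.0357] axes mm [49.7 51.4] hub [0.5465 0.0359] tip r 0.0172 needle 131.5 zero -154.0 peak 9.0 zero ccw of needle 74.5 deg = 1.300 rad
face c [0.5472 0.0351] axes mm [51.1 51.5] hub [0.547  0.0357] tip r 0.0172 needle 131.8 zero 130.3 peak 9.0 zero ccw of needle -1.5 deg = -0.026 rad
```

The zero mark is within 0.026 rad of the needle. I'll move clear and check everything from the top.

>>> drive_tool:
  commands:
    - [-0.9,0.9,-0.2,0,0,0]
    - [-0.9,0.9,-0.2,0,0,0]
    - [-0.9,0.9,0,0,0,0]
    - [-0.9,0.9,0,0,0,0]
    - [-0.9,0.9,0,0,0,0]
    - [0,0,0,0,0,0]
    - [0,0,0,0,0,0]

```text
time: 85.35
tool_pos: [0.3542, -0.2385, 0.1852]
ee_rot: [-3.14, -0.0, 0.396]
wrist_force: [-0.0, -0.5, -0.4]
width: 0.0695
finger_force: 0.0
```

Run:
```python
from top import *; import pickle
from dial import dial
s=snap('top'); pickle.dump(s,open('t9.pkl','wb')); scene(s)
P=cloud(s); x,y,z=P[...,0],P[...,1],P[...,2]
m=(z>.07)&(z<.09)&(abs(x-.6)<.07)&(abs(y+.118)<.1)
for i,b,A,c in blobs(s,m,20): print('cyl',A,ray(s,*c,.075)[:2].round(4),np.nanmedian(z[b]).round(4))
g=cv2.cvtColor(s['image'],6); u,v=proj(s,[.418,.0018,.02]); r=(abs(x-.418)<.028)&(abs(y-.0018)<.028); 
for i,b,A,c in blobs(s,r&(g<60),5): print('stopper in dish',A,ray(s,*c,.031)[:2].round(4),'z',np.nanmedian(z[b]).round(4),np.nanmax(z[b]).round(4))
q=np.array([.4965,.3815]); o=handle(s,q,-.112,.023); o=o[abs(o[:,2]-o[:,1]-.0215)<.005]; print('wrench',len(o),np.median((o[:,1]+o[:,2])/2) if len(o) else '')
m=(abs(x-.5)<.1)&(abs(y-.38)<.02)&(g>80); print('wrench z', np.nanpercentile(z[m],[10,50,90]).round(4))
print('beaker',[ (ray(s,*c,.05)[:2].round(3),A) for i,b,A,c in blobs(s,(z>.06)&(z<.11)&(x>.7)&(x<.83)&(abs(y+.05)<.08),10)])
w=snap('side')
```

```text
bench z -0.0006700497263818184
stopper? 95 [316.6 196.8] [ 0.613  -0.1814] 0.0806
stopper? 95 [302.3 198.9] [ 0.6066 -0.1404] 0.0794
stopper? 95 [286.9 200.7] [ 0.6006 -0.0963] 0.0791
stopper? 106 [271.2 202.4] [ 0.5952 -0.0514] 0.0798
pan 1240 ((0.6024666428565979, -0.1180051937699318), (0.1304575800895691, 0.1901426613330841), 7.316126346588135)
dish 103 ((0.41807276010513306, 0.0018608756363391876), (0.06982581317424774, 0.06999797374010086), 10.0911865234375)
dish 25 ((0.4224902093410492, 0.005620565265417099), (0.014522732235491276, 0.024784892797470093), 64.57327270507812)
dial 286 ((0.5472330451011658, 0.036315858364105225), 0.02846251055598259) [0.5475365  0.03597938]
cyl 127 [ 0.6132 -0.1828] 0.0734
cyl 116 [ 0.6069 -0.1407] 0.0735
cyl 119 [ 0.6011 -0.0967] 0.0734
cyl 126 [ 0.5955 -0.0513] 0.0738
stopper in dish 54 [0.4214 0.0015] z 0.0302 0.0365
wrench 28 -0.0014999999999999736
wrench z [0.0155 0.0203 0.0249]
beaker [(array([ 0.768, -0.043]), np.int32(178))]
```

Everything checks out, so I'm handing in.

```bash
python3 -c "
from bench import close_job; print(close_job())"
```

```text
the job is handed in; nothing more can be done
None
```

I finished the job and handed it in at about 85 s of the 210 s allowed; the hand-in gave no verdict, so these are my own last measurements: jaws set to about 33.4 mm, nut lug in line with its mark, wrench flat on the mat, four cylinders side by side in the pan, stopper in the dish, bezel zero about 0.03 rad from the needle, and the beaker left alone.

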